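# Empty the sleeve tub into the washer tray under the rack shelf

### The job

Bring the tall blue tub with the red carrying bar in under the low wire shelf and tip it there so that both yellow-headed sleeves go into the tray, without knocking the tub or the arm against the shelf. Stand the empty tub upright back in the middle of its green mat and slide the clear cover with the orange post fully shut over the tray. Leave the bottle, the bowl and the brush where they are.

Things in the scene. Friction and masses are not known exactly. Their poses are not given: they have to be found in the camera images.
- rack: Fixed washer rack. Origin on the table under the centre of its open tray; x points to its rear (front = -x), y along it, z up. Tray outside 160 (x) by 240 (y), 50 high, walls 4, floor top 8 above the table, polished and slippery. Four 16 mm square uprights at x -85 and +105, y -190 and +385, 300 high. The front between them is open.
- shelf: Low rigid wire shelf of the rack over the tray, 12 thick. Origin on its underside, 250 above the table, straight above the rack's origin; axes as the rack's. Spans x -80 (front edge) to +110, y -190 to +385; a fixed basket, 40 high, stands on it beyond y = 200.
- cover (a joint): Clear cover of the tray, in m: 0 = fully shut (hard stop), grows as it slides open along the rack's +y, to 0.255; starts 0.23 to 0.252 open. Plate 160 by 240, 52 to 58 above the table; takes about 2 N to slide and stays where left. A flat steel arm, 14 wide, 8 thick, at plate height joins it to the orange post.
- cover_post (a point): Centre of the top of the cover's orange post: 16 (rack x) by 24 (rack y), top 122 above the table, 170 in front (rack -x) of the tray's centre, 90 in front of the shelf's front edge. Its rack y equals the cover's opening (0 when shut). Axes as the rack's.
- tub: Loose tall blue tapered tub, open on top, 135 high, about 0.11 kg, walls 4. Origin at the centre of its underside, z up. 74 wide along its x throughout; along its y 40 wide at the foot, flaring evenly to 114 at the mouth: it empties over a y side. Two sleeves of about 30 g stand in it at the start.
- tub_grip (a point): Point on the axis of the tub's red bar, at x -180, y 0, z 75 in the tub's frame; axes as the tub's. The bar is 28 by 28, set on edge (flats face 45 degrees up and down to either y side), level from the wall at x -37 to x -217. Grip across two flats with the hand leaning 45 degrees to the tub's +y or -y side.
- tub_mouth (a point): Centre of the tub's mouth, 135 up its axis. The sleeves start to slide out when the tub leans some 90 degrees over a y side, surely by 105.
- mat: Fixed square green mat, 190 by 190 by 4 thick, on which the tub stands at the start. Origin at the centre of its underside.
- sleeve_a_mid (a point): Middle of the length of the first sleeve: loose, 90 long, yellow head 26 dia by 26 long at the lower end at the start, polished steel shaft 16 dia; z along it, from head to shaft end.
- sleeve_b_mid (a point): Middle of the length of the second sleeve, the same as the first.
- bottle: Bystander: white bottle, 66 dia, 160 high; origin under its centre.
- bowl: Bystander: steel bowl, 120 dia, 50 high; origin under its centre.
- brush: Bystander: brush lying on the table, 200 long along its x; origin under its centre.

How it is judged (in metres and radians):
On the way, in this order (a step that is already met when the one before it is completed fails the run):
1. the tub is under the shelf, over the tray, and tipped by more than 60 degrees (angle between tub's own z axis and vertical above 1.05 rad and x of tub_mouth in the frame of rack between -0.08 and 0.08 m and y of tub_mouth in the frame of rack between -0.12 and 0.16 m and z of tub_mouth in the frame of rack between 0 and 0.25 m), for 0.05 s.
2. both sleeves lie in the tray (x of sleeve_a_mid in the frame of rack between -0.08 and 0.08 m and y of sleeve_a_mid in the frame of rack between -0.12 and 0.12 m and z of sleeve_a_mid in the frame of rack between 0 and 0.05 m and x of sleeve_b_mid in the frame of rack between -0.08 and 0.08 m and y of sleeve_b_mid in the frame of rack between -0.12 and 0.12 m and z of sleeve_b_mid in the frame of rack between 0 and 0.05 m), for 0.2 s.
At the end, for the whole second after the job is handed in: Both sleeves lie in the tray (their middles within its walls and below its rim), the tub stands upright (within 7 degrees) on the mat with its centre within 50 mm of the mat's centre, the cover is shut to within 8 mm, and tub and sleeves are at rest (all of step 2 and angle between tub's own z axis and vertical below 0.12 rad and horizontal distance between tub and mat below 0.05 m and height (world z) of tub below 0.012 m and linear speed of each of tub, sleeve_a, sleeve_b below 0.03 m/s and value of joint cover below 0.008 m); the robot touches nothing.
It fails at once if the shelf is knocked (over 10 N) (contact force between shelf and anything else above 10 N).
It fails at once if the bottle is moved by more than 30 mm (distance of bottle from where it was at the start of the episode above 0.03 m).
It fails at once if the bowl is moved by more than 30 mm (distance of bowl from where it was at the start of the episode above 0.03 m).
It fails at once if the brush is moved by more than 30 mm (distance of brush from where it was at the start of the episode above 0.03 m).
It also fails if it takes over 72 s, if anything falls off the work surface, if the arm or the gripper's body presses on something with over 40 N, if the wrist force passes 120 N, or if a joint passes its speed limit or range.

### The arm

A 7-joint arm with a two-finger parallel gripper is mounted at the origin on the work surface. World frame = base frame: x ahead of the robot, y to its left, z up, the work surface at z = 0. Lengths are in m, angles in degrees, forces in N, time in s.
With the tool pointing down it reaches from about 0.4 to 0.875 m from the base axis. Payload 4.4 kg.
Tool frame: the origin (TCP) lies at the very end of the fingers, on their centre line; the grasp point (between the pads) lies 19 mm behind it; z points along the fingers, x is the direction in which the jaws open and shut, and the axes are right-handed (so a half turn about z gives the same grasp; the last joint's range is limited). The gripper opens to 85 mm and grips with 20 to 120 N. Pads are 22 mm wide; open, the fingers measure 114 mm over their backs; the gripper's body (76 mm by 85 mm) begins 54 mm behind the grasp point. The pads swing forward as they close: fully open they stand 13 mm farther back than shut.
Start: joints at [60.573, 36.005, 2.206, 86.941, -1.547, 57.084, -1.146], TCP at [0.281, -0.586, 0.231] pointing down, gripper open.
Joint ranges: [-175.42, 175.42], [-21.48, 121.26], [-71.46, 75.88], [10.55, 141.38], [-63.04, 243.04], [13.31, 113.54], [-168.57, 168.57]. Speed limits (degrees/s): [147.25, 147.25, 180, 180, 180, 180, 180].

### API

Orientations are given as [roll, pitch, yaw] about the fixed x, y, z axes, in that order (R = Rz(yaw) Ry(pitch) Rx(roll)).
In Python, from workcell import env, imaging, order gives the robot as it stands. The module is installed in compiled form; this text tells all that it offers.
- The arm moves only by the tool move_arm, never from a script. Its argument "motion" is a list of rows, each a list of 6 numbers: the shift along the tool's x, y, z in m, then the turn, a rotation vector about the tool's x, y, z in rad. In form: [[tx, ty, tz, ax, ay, az], ...]. A call has 1 to 12 rows; each row shifts and turns the pose as measured when the row begins, along the tool's axes as they then stand; what a row does not reach is not made up. A row lasts 1/10 s, in which the tool goes at most 50 mm and 8.59 degrees, less where a joint would pass 70% of its speed; a pose out of reach is approached as far as the arm can. A call with a gripper value outside its range is refused whole. "claw" is the closure, from -1 (fully open) to 1 (shut), so that 0 is half open, set as the call begins (left out, the last holds). The fingers move at their own pace and stop on an object; the grip force is fixed at half the most. Time passes only in rows, so rows that do not move let the fingers close. It gives the time, the measured TCP pose, the force and the opening at its end, in the units of the state.
- env.get_state(): the state, without advancing time (a new reading comes with each control period).
- imaging.read_camera(name): name is "scene" or "top"; returns the picture (420x560x3 uint8, red, green, blue); there is no depth.
- imaging.get_calibration(name): a dict with "fx", "fy", "cx", "cy" (pixels), "distortion" ([k1, k2, p1, p2, k3] as OpenCV has them; the pictures are not rectified), "rvec" (rotation vector, rad) and "tvec" (3), from world to camera coordinates, as OpenCV has them. Camera axes: x right, y down, z forward; pixel columns grow to the right and rows downward; lengths in m; the calibration is good to about 2 mm. A picture is of the moment at which its call begins. get_calibration takes no time and is no camera call.
- order.finish_job(): hands the job in, once; it reports no verdict.
The state is a dict: "time_s": time; "qpos": joint angles; "dq": joint speeds; "effort": joint torques, N m; "ee_pos": TCP position; "tcp_rot": TCP orientation; "contact_force": force on the tool from outside, world axes, zero at the start; "ft_torque": the same for the moment, N m; "opening": finger opening in m.
Only numpy, scipy, OpenCV 4.12 (cv2) and the standard library are available. Lean on these libraries where they do the work, as an engineer would, in place of code of your own. Each camera call takes 0.05 s, during which the arm holds its last target.

## Working session

There is one attempt and no reset: what is moved stays moved. The work goes in short steps, Python scripts to look and compute and a tool call to move; the robot and the scene stay as the last step left them, time stands still between calls to the robot, and variables do not carry over. Pictures are saved under pics/ and viewed, and the job is handed in when it is done.

Besides the shell and the picture viewer there is one more tool, called after "Call:" as a command line: name --pt "numbers of a row" for each row, then --argument value for the rest. move_arm: Moves the arm, as the interface text tells. Its arguments: {"type":"object","properties":{"motion":{"type":"array","items":{"type":"array","items":{"type":"number"}}},"claw":{"type":"number"}},"required":["motion"]}

```bash
mkdir -p pics; python3 - <<'E'
from workcell import env, imaging, order
import cv2
print(env.get_state())
for n in("scene","top"):
    im=imaging.read_camera(n); cv2.imwrite(f"pics/{n}0.png",cv2.resize(im[:,:,::-1],(800,600),interpolation=cv2.INTER_CUBIC)); cv2.imwrite(f"pics/{n}0_raw.png",im[:,:,::-1])
    print(imaging.get_calibration(n))
E
```

```text
{'time_s': 0.0, 'qpos': array([60.57318571, 36.05732943,  2.20443482, 86.9990871 , -1.54566418,
       57.08381928, -1.1457467 ]), 'dq': array([-0.06542933,  0.01490267,  0.02242008, -0.04708838, -0.06580977,
       -0.09314835,  0.05611842]), 'effort': array([-8.04729552e-05, -5.63405836e+01,  1.22631390e+00, -1.93440539e+01,
        1.10507780e-02,  1.05073774e-02, -2.42772347e-05]), 'ee_pos': array([ 0.28115549, -0.58532418,  0.23039042]), 'tcp_rot': array([ 1.79996346e+02,  1.10452992e-01, -6.43439467e+01]), 'contact_force': array([ 0.80132894, -0.08329163,  0.13001152]), 'ft_torque': array([-0.05453892, -0.01606692,  0.01901046]), 'opening': 0.08528807648308374}
{'fx': 409.32477085411824, 'fy': 409.32477085411824, 'cx': 281.91158859632355, 'cy': 215.38956485692742, 'distortion': array([-0.02145569,  0.        ,  0.        ,  0.        ,  0.        ]), 'rvec': array([ 2.46713932,  0.36248924, -0.14066652]), 'tvec': array([-0.49537739, -0.08752712,  1.3867951 ])}
{'fx': 532.8715941962162, 'fy': 532.8715941962162, 'cx': 277.15439312766756, 'cy': 209.87316031341055, 'distortion': array([-0.15579608,  0.        ,  0.        ,  0.        ,  0.        ]), 'rvec': array([ 2.1385111 , -2.12146147,  0.18423202]), 'tvec': array([-0.09689081,  0.53024825,  1.43936248])}
```

View pics/scene0.png

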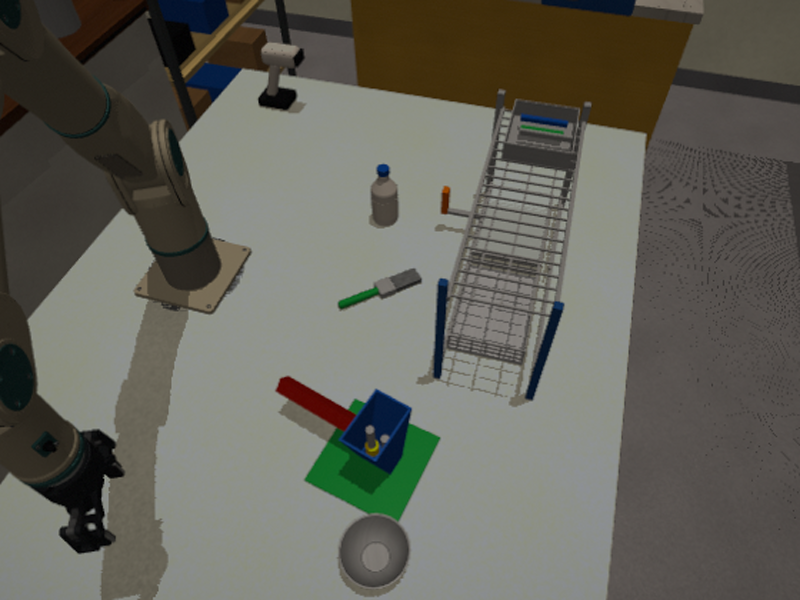

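View pics/top0.png

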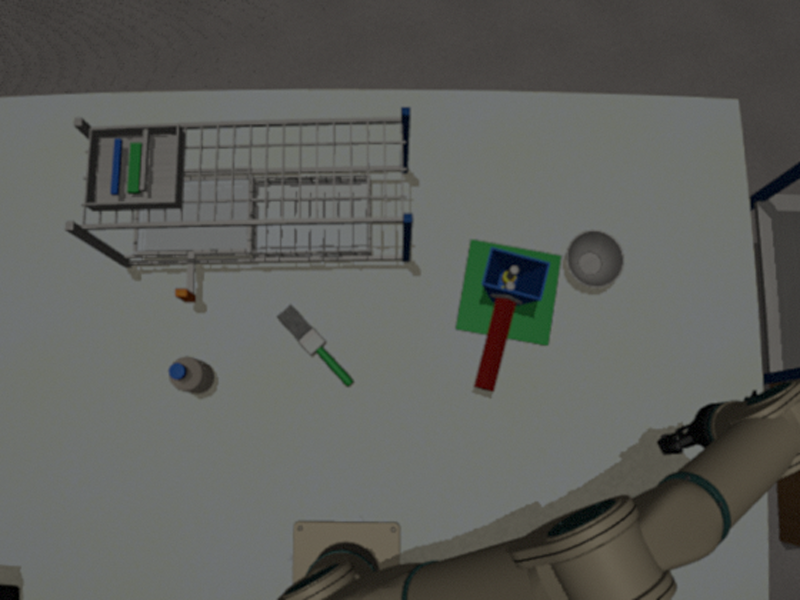

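```bash
cat > h.py <<'E'
import numpy as np, cv2
from workcell import env, imaging, order
def px2w(name,uv,z):
    c=imaging.get_calibration(name)
    K=np.array([[c['fx'],0,c['cx']],[0,c['fy'],c['cy']],[0,0,1]]);R=cv2.Rodrigues(c['rvec'])[0]
    p=cv2.undistortPoints(np.array([[uv]],float),K,c['distortion'])[0,0]
    d=R.T@np.array([p[0],p[1],1]);o=-R.T@c['tvec']
    return o+d*(z-o[2])/d[2]
def w2px(name,P):
    c=imaging.get_calibration(name)
    K=np.array([[c['fx'],0,c['cx']],[0,c['fy'],c['cy']],[0,0,1]])
    return cv2.projectPoints(np.array(P,float).reshape(-1,1,3),c['rvec'],c['tvec'],K,c['distortion'])[0][:,0]
def crop(im,x0,y0,x1,y1,fn,s):
    c=np.clip(im[y0:y1,x0:x1].astype(float)*1.6,0,255).astype(np.uint8)
    c=cv2.resize(c,None,fx=s,fy=s,interpolation=cv2.INTER_CUBIC)
    for x in range((x0+19)//20*20,x1,20):
        cv2.putText(c,str(x),(int((x-x0)*s),10),0,.35,(0,0,255),1); cv2.line(c,(int((x-x0+.5)*s),12),(int((x-x0+.5)*s),18),(0,0,255),1)
    for y in range((y0+19)//20*20,y1,20):
        cv2.putText(c,str(y),(0,int((y-y0)*s)+4),0,.35,(0,0,255),1); cv2.line(c,(24,int((y-y0+.5)*s)),(32,int((y-y0+.5)*s)),(0,0,255),1)
    cv2.imwrite(fn,c)
E
python3 - <<'E'
from h import *
im=cv2.imread('pics/top0_raw.png')
crop(im,40,60,300,230,'pics/c1.png',3)
crop(im,310,150,450,290,'pics/c2.png',4.2)
im=cv2.imread('pics/scene0_raw.png')
crop(im,180,250,320,390,'pics/c3.png',4.2)
crop(im,290,60,430,290,'pics/c4.png',2.6)
E
```

```text
(no output)
```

View pics/c1.png

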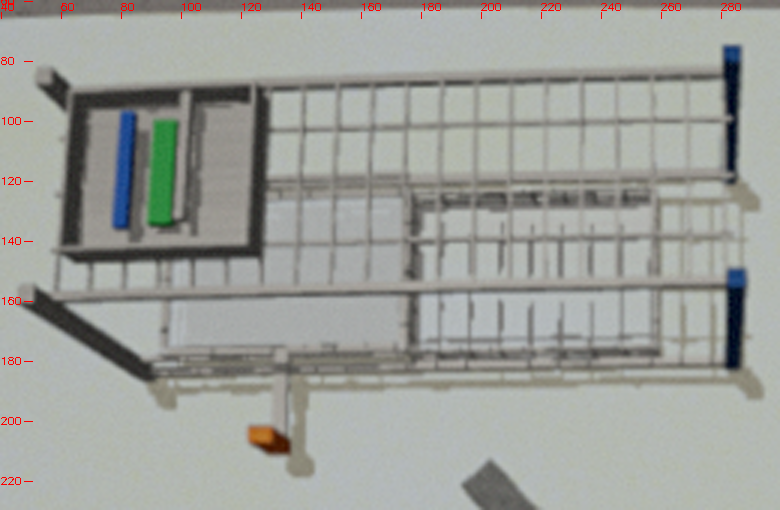

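View pics/c2.png

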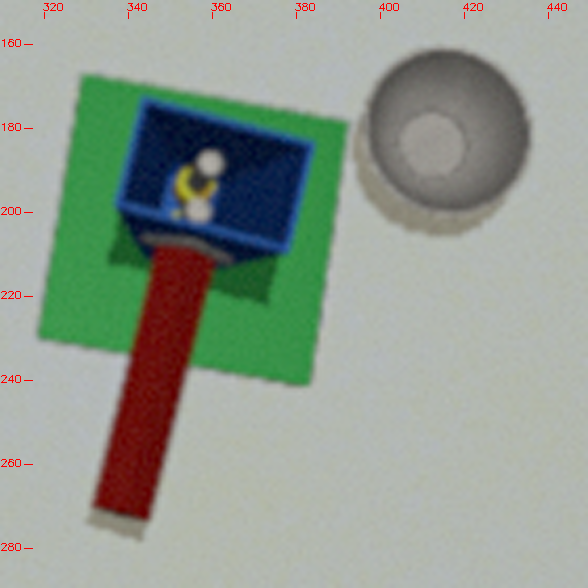

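View pics/c3.png

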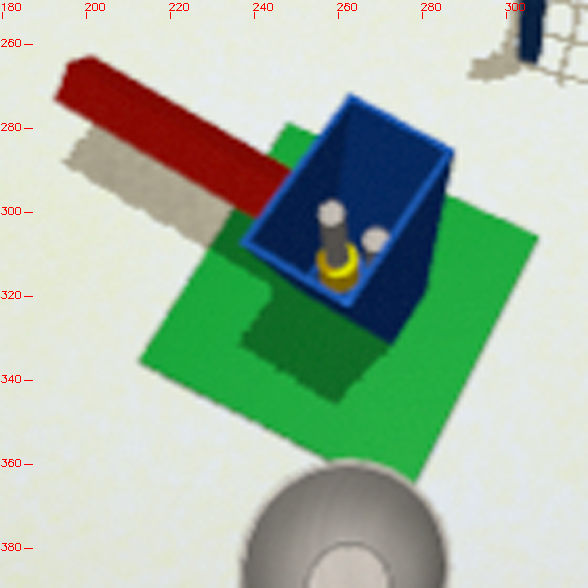

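View pics/c4.png

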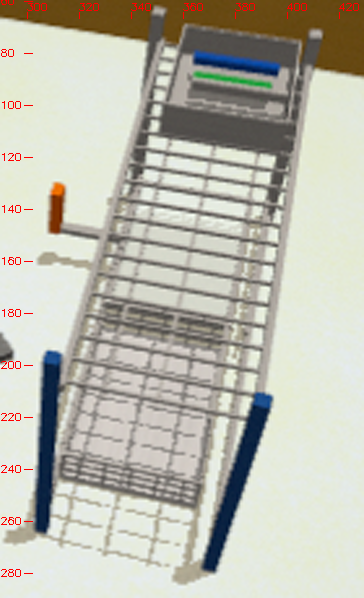

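```bash
cat > fit.py <<'E'
from h import *
from scipy.optimize import least_squares
a=lambda l,s,o:[(x/s+o[0]-.5,y/s+o[1]-.5) for x,y in l]
def rep(nm,pts,top,sc):
    # pts local 3d; fit x,y,yaw
    pts=np.array(pts,float)
    def w(p):
        c,s=np.cos(p[2]),np.sin(p[2]);q=pts.copy();q[:,0]=p[0]+c*pts[:,0]-s*pts[:,1];q[:,1]=p[1]+s*pts[:,0]+c*pts[:,1];return q
    def f(p):
        q=w(p);r=[]
        for n,uv in(("top",top),("scene",sc)):
            if uv is not None: r.append((w2px(n,q)-np.array(uv)))
        return np.concatenate(r).ravel()
    best=min((least_squares(f,[.6,-.2,y0],x_scale=[.1,.1,1]) for y0 in np.radians([0,90,180,270])),key=lambda s:s.cost)
    p=best.x;print(nm,p[:2].round(4),np.degrees(p[2]).round(2)%360,'res px',np.abs(f(p)).max().round(2),np.sqrt(np.mean(f(p)**2)).round(2));return p
if __name__=="__main__":
    T=a([(733,51),(737,277),(28,290),(46,76)],3,(40,60))
    S=a([(262,401),(52,357),(158,12),(316,34)],2.6,(290,60))
    rk=[(.105,-.19,.3),(-.085,-.19,.3),(-.085,.385,.3),(.105,.385,.3)]
    for o in(('both',T,S),('top',T,None),('scene',None,S)): rep('rack '+o[0],rk,o[1],o[2])
    m=.095
    MT=a([(83,75),(348,122),(308,385),(38,338)],4.2,(310,150)); 
    rep('mat',[(m,m,.004),(m,-m,.004),(-m,-m,.004),(-m,m,.004)],MT,None)
    TT=a([(145,98),(313,143),(287,252),(118,207)],4.2,(310,150))
    TS=a([(349,95),(453,152),(347,305),(243,242)],4.2,(180,250))
    x,y=.037,.057
    # scene corners order: (near bar,+y) , (far,+y), (far,-y),(near,-y)
    rep('tub top',[(x,y,.135),(x,-y,.135),(-x,-y,.135),(-x,y,.135)],TT,None)
    rep('tub scene',[(-x,y,.135),(x,y,.135),(x,-y,.135),(-x,-y,.135)],None,TS)
    pt=a([(262,433)],3,(40,60))[0]; ps=a([(57,185)],2.6,(290,60))[0]
    print('post',px2w('top',pt,.122),px2w('scene',ps,.122))
E
python3 fit.py
```

```text
rack both [0.7055 0.0793] 1.36 res px 1.16 0.53
rack top [0.7064 0.08  ] 1.339999999999975 res px 0.87 0.51
rack scene [0.7046 0.0779] 1.420000000000016 res px 0.49 0.26
mat [ 0.5577 -0.3196] 350.14 res px 0.75 0.52
tub top [ 0.5676 -0.314 ] 345.35 res px 0.85 0.56
tub scene [ 0.5663 -0.3131] 345.15 res px 0.87 0.49
post [0.53093824 0.31067465 0.122     ] [0.52671933 0.3166697  0.122     ]
```

Call:
move_arm --pt "-0.02 -0.02 -0.02 0 0 0.12" --pt "-0.02 -0.02 -0.02 0 0 0.12"

```text
time_s: 0.3
ee_pos: [0.2989, -0.5338, 0.2668]
tcp_rot: [179.7, 0.5, -78.9]
contact_force: [0.6, -0.1, -0.6]
opening: 0.0855
```

```bash
cat > st.py <<'E'
from h import *
import json
np.set_printoptions(suppress=True,precision=4)
s=env.get_state();s={k:(v.tolist() if hasattr(v,'tolist') else v) for k,v in s.items()}
open('log.jsonl','a').write(json.dumps(s)+'\n')
print(s['time_s'],np.array(s['qpos']).round(1),np.array(s['ee_pos']).round(4),np.array(s['tcp_rot']).round(1),np.array(s['contact_force']).round(1),round(s['opening'],4))
E
python3 st.py
```

```text
0.3 [ 54.1  31.1   6.4  90.5  -3.7  59.1 -17.4] [ 0.2989 -0.5338  0.2668] [179.7   0.5 -78.9] [ 0.6 -0.1 -0.6] 0.0855
```

Call:
move_arm --pt "-0.02 -0.02 0 0 0.14 0" --pt "-0.02 -0.02 0 0 0.14 0" --pt "-0.02 -0.02 0 0 0.14 0"

```text
time_s: 0.6
ee_pos: [0.3439, -0.474, 0.2619]
tcp_rot: [179.8, -22.9, -79.5]
contact_force: [-0.4, -0.2, -0.4]
opening: 0.0852
```

```bash
python3 st.py
```

```text
0.6 [ 29.1  21.9  19.2 115.3  13.2  25.4 -44.7] [ 0.3439 -0.474   0.2619] [179.8 -22.9 -79.5] [-0.4 -0.2 -0.4] 0.0852
```

Call:
move_arm --pt "-0.02 -0.02 0 0.14 -0.14 0" --pt "-0.02 -0.02 0 0.14 -0.14 0" --pt "-0.02 -0.02 0 0.1 -0.14 0"

```text
time_s: 0.9
ee_pos: [0.4128, -0.3713, 0.2461]
tcp_rot: [-165.4, -4.9, -72.3]
contact_force: [-0.8, -0.0, -0.8]
opening: 0.0855
```

```bash
python3 st.py
```

```text
0.9 [ 52.4  23.   -9.  111.6 -12.3  35.2 -17.8] [ 0.4128 -0.3713  0.2461] [-165.4   -4.9  -72.3] [-0.8 -0.  -0.8] 0.0855
```

Call:
move_arm --pt "-0.02 -0.02 0 -0.14 -0.14 0" --pt "-0.02 -0.02 0 -0.14 -0.14 0" --pt "-0.02 -0.02 0 -0.1 -0.14 0"

```text
time_s: 1.2
ee_pos: [0.4361, -0.3063, 0.2569]
tcp_rot: [177.3, 14.3, -72.5]
contact_force: [2.0, -0.4, -0.9]
opening: 0.0855
```

```bash
python3 st.py
```

```text
1.2 [ 38.4  32.   -3.7  92.2  -4.9  69.  -34.8] [ 0.4361 -0.3063  0.2569] [177.3  14.3 -72.5] [ 2.  -0.4 -0.9] 0.0855
```

```bash
cat > kin.py <<'E'
from h import *
import json,itertools
from scipy.optimize import least_squares
from scipy.spatial.transform import Rotation as R
def fk(q,p,s,full=False):
    q=np.radians(q)
    T=np.eye(4)
    pts=[]
    def rot(ax,a):
        M=np.eye(4);M[:3,:3]=R.from_rotvec(np.array(ax)*a).as_matrix();return M
    def tr(x,y,z):
        M=np.eye(4);M[:3,3]=[x,y,z];return M
    Z=[0,0,1];Y=[0,1,0]
    T=T@rot(Z,s[0]*q[0]+p[0])@tr(p[10],p[11],p[1])@rot(Y,q[1]);pts.append(T[:3,3])
    T=T@rot(Z,s[1]*q[2])@tr(p[2],0,p[3])@rot(Y,q[3]);pts.append(T[:3,3])
    T=T@tr(p[4],p[12],0)@rot(Z,s[2]*q[4])@tr(0,0,p[5]);pts.append(T[:3,3])
    T=T@rot(Y,q[5])@tr(p[6],p[7],0)@rot(Z,s[3]*q[6]+p[8])@tr(0,0,p[9]);pts.append(T[:3,3])
    return (T,pts) if full else T
def load():
    D=[json.loads(l) for l in open('log.jsonl')]
    D.insert(0,dict(qpos=[60.57318571, 36.05732943,  2.20443482, 86.9990871 , -1.54566418,57.08381928, -1.1457467],ee_pos=[0.28115549, -0.58532418,  0.23039042],tcp_rot=[179.996346,0.110452992,-64.3439467]))
    return D
def fit(s,D):
    def f(p):
        r=[]
        for d in D:
            T=fk(d['qpos'],p,s)
            r+=list((T[:3,3]-d['ee_pos'])*5)
            r+=list((R.from_euler('xyz',d['tcp_rot'],degrees=True).inv()*R.from_matrix(T[:3,:3])).as_rotvec())
        r+=list(np.array(p)[[2,4,6,7,10,11,12]]*0.01)
        return r
    return min((least_squares(f,[0,.3,0,.4,0,.4,0,0,o,.25,0,0,0]) for o in(0,1.57,3.14,-1.57)),key=lambda r:r.cost)
if __name__=="__main__":
    D=load()
    res=[]
    for s in itertools.product([1,-1],repeat=4):
        r=fit(s,D);res.append((r.cost,s,r.x))
    res.sort(key=lambda t:t[0])
    for c,s,x in res[:4]: print(c,s,np.round(x,4))
    np.save('kin.npy',np.array(list(res[0][1])+list(res[0][2])))
E
python3 kin.py
```

```text
1.973793258461604e-08 (-1, -1, -1, -1) [-0.0000e+00  3.3620e-01 -0.0000e+00  5.5910e-01 -0.0000e+00  3.8210e-01
 -0.0000e+00 -4.0000e-04 -3.1416e+00  3.4990e-01 -0.0000e+00 -1.1500e-02
 -1.6200e-02]
0.22122174978918244 (-1, -1, 1, -1) [-0.3073 -0.0559  0.0044  0.7315 -0.2641  0.3948 -0.0893  0.0933  2.8581
  0.2993 -0.3663 -0.0093  0.0981]
0.30634039874862534 (-1, 1, -1, -1) [-1.9730e-01  2.6160e-01 -4.7850e-01  5.2000e-01  4.1300e-01 -1.9000e-03
  7.6100e-02 -3.1800e-02  3.0253e+00  3.7030e-01  1.0388e+00  5.3100e-02
  5.2000e-02]
0.32086513081215223 (1, -1, -1, 1) [ 0.0233 -1.143   1.7603 -1.0525 -1.5038 -0.6056  0.1587 -0.4002  5.5844
 -1.6712 -1.3486 -0.6687  0.6064]
```

```bash
cat > ik.py <<'E'
from kin import *
K=np.load('kin.npy');S=K[:4];P=K[4:]
LO=np.array([-175.42,-21.48,-71.46,10.55,-63.04,13.31,-168.57]);HI=np.array([175.42,121.26,75.88,141.38,243.04,113.54,168.57])
def pose(grip,yaw,roll,ysgn):
    # roll = tool lean: hand dir in tub yz plane at angle roll from vertical toward +y ; tool y = ysgn*tub x
    xt=np.array([np.cos(yaw),np.sin(yaw),0]);yt=np.array([-np.sin(yaw),np.cos(yaw),0]);z=np.array([0,0,1.])
    h=np.cos(roll)*z+np.sin(roll)*yt; tz=-h; ty=ysgn*xt; tx=np.cross(ty,tz)
    M=np.stack([tx,ty,tz],1); return M,np.array(grip)+0.019*tz
def ik(M,p,q0=None,n=40,rng=np.random.default_rng(0)):
    best=None
    mid=(LO+HI)/2;hw=(HI-LO)/2
    def f(q):
        T=fk(q,P,S)
        return np.r_[(T[:3,3]-p)*20,R.from_matrix(M.T@T[:3,:3]).as_rotvec()*5,0.003*(q-(mid if q0 is None else q0))/hw]
    st=[q0] if q0 is not None else [rng.uniform(LO,HI) for _ in range(n)]
    for s in st:
        r=least_squares(f,np.clip(s,LO+1,HI-1),bounds=(LO,HI),x_scale=hw,max_nfev=60)
        e=np.linalg.norm(f(r.x)[:6])
        sc=(e>0.05,r.cost)
        if best is None or sc<best[0]: best=(sc,r.x,e)
    return best[1],best[2]
RK=np.array([.7055,.0793]);RY=np.radians(1.36)
def rk(x,y,z):
    c,s=np.cos(RY),np.sin(RY);return np.array([RK[0]+c*x-s*y,RK[1]+s*x+c*y,z])
E
cat > opt.py <<'E'
from ik import *
ty=np.radians(-14.9);tub=np.array([.567,-.3135])
g0=np.array([tub[0]-.18*np.cos(ty),tub[1]-.18*np.sin(ty),.079])
for nm,sg,yb in(('A',1,.09),('B',-1,-.09)):
  for ys in(-1,1):
    print(nm,ys)
    for lab,g,yaw,l in (('grasp',g0,ty,45),('front',rk(-.33,yb,.153),RY,45),('in',rk(-.18,yb,.153),RY,45),('tip60',rk(-.18,yb,.153),RY,-15),('tip90',rk(-.18,yb,.153),RY,-45),('tip115',rk(-.18,yb,.153),RY,-70)):
        M,p=pose(g,yaw,sg*np.radians(l),ys);q,e=ik(M,p,n=14)
        print(lab,q.round(0),'err',round(e,3),'margin',np.minimum(q-LO,HI-q).min().round(1), 'el',fk(q,P,S,True)[1][1].round(2),'wr',fk(q,P,S,True)[1][2].round(2))
E
python3 opt.py
```

```text
A -1
grasp [ -11.   52.   18.  127.   67.   32. -169.] err 0.0 margin 0.0 el [0.44 0.07 0.68] wr [ 0.45 -0.04  0.31]
front [ -54.   44.    6.  113.   28.   62. -159.] err 0.0 margin 9.5 el [0.24 0.31 0.74] wr [0.37 0.4  0.39]
in [ -43.   50.    6.   94.   32.   70. -148.] err 0.0 margin 20.7 el [0.32 0.29 0.69] wr [0.52 0.4  0.39]
tip60 [-11.  35.  -1. 112. -26.  33. -78.] err 0.0 margin 19.8 el [0.32 0.05 0.79] wr [0.53 0.08 0.47]
tip90 [  6.  44.  -3. 114. -63.  50. -30.] err 0.0 margin 0.0 el [ 0.38 -0.05  0.74] wr [ 0.53 -0.07  0.39]
tip115 [ 26.  59. -21. 110. -63.  58. -20.] err 0.0 margin 0.0 el [ 0.43 -0.22  0.63] wr [ 0.53 -0.15  0.27]
A 1
grasp [ 10.  51. -12. 126.  76.  55.   3.] err 0.0 margin 15.5 el [ 0.42 -0.09  0.69] wr [ 0.45 -0.04  0.31]
front [-45.  44.  -7. 113.  35.  67.  13.] err 0.0 margin 28.8 el [0.28 0.27 0.74] wr [0.37 0.4  0.39]
in [-38.  50.  -3.  94.  37.  73.  27.] err 0.0 margin 40.4 el [0.34 0.26 0.7 ] wr [0.52 0.4  0.39]
tip60 [ 20.  44. -50. 111.  31.  36.  47.] err 0.0 margin 21.6 el [ 0.36 -0.14  0.74] wr [0.53 0.08 0.47]
tip90 [ 44.  66. -71. 113
[... 792 characters left out ...]
err 0.0 margin 12.5 el [0.37 0.32 0.62] wr [0.52 0.3  0.27]
B 1
grasp [ 76.  59. -37. 103.  -7.  50. 128.] err 0.0 margin 34.1 el [ 0.11 -0.47  0.62] wr [ 0.33 -0.49  0.31]
front [ 67.  55. -59. 124.   4.  36. 103.] err 0.0 margin 12.2 el [ 0.17 -0.43  0.65] wr [ 0.38 -0.25  0.39]
in [ 42.  50. -33. 104. -24.  49. 127.] err 0.0 margin 35.3 el [ 0.31 -0.3   0.69] wr [ 0.53 -0.25  0.39]
tip60 [ 13.  40. -37. 111.  49.  52.  37.] err 0.0 margin 30.1 el [ 0.34 -0.09  0.77] wr [0.53 0.07 0.47]
tip90 [-21.  45.  -7. 108.  52.  63.  24.] err 0.0 margin 32.9 el [0.38 0.13 0.73] wr [0.52 0.22 0.39]
tip115 [-37.  59.   7. 103.  52.  76.  19.] err 0.0 margin 37.9 el [0.39 0.28 0.63] wr [0.52 0.3  0.27]
```

```bash
python3 - <<'E'
from h import *
t=np.array([.567,-.3135]);a=np.radians(-14.8);c,s=np.cos(a),np.sin(a)
L=[(-.217,0,.0988),(-.217,.0198,.079),(-.217,-.0198,.079),(-.037,.0198,.079),(-.037,-.0198,.079)]
W=[(t[0]+c*x-s*y,t[1]+s*x+c*y,z) for x,y,z in L]
print('top crop',((w2px('top',W)+.5-[310,150])*4.2).round(0).tolist())
print('scene crop',((w2px('scene',W)+.5-[180,250])*4.2).round(0).tolist())
print('bowl',px2w('top',(414.6,184),.03),'bottle',px2w('top',(126+10,262),.1))
for u in((285,305),(352,385)): print('brush',px2w('top',(u[0]*.7,u[1]*.7),.015))
E
```

```text
top crop [[125.0, 513.0], [91.0, 507.0], [151.0, 523.0], [159.0, 239.0], [218.0, 255.0]]
scene crop [[68.0, 60.0], [93.0, 53.0], [54.0, 98.0], [322.0, 184.0], [285.0, 235.0]]
bowl [ 0.61248814 -0.48703953  0.03      ] bottle [0.37705164 0.28351288 0.1       ]
brush [0.52420792 0.12891312 0.015     ]
brush [ 0.36633804 -0.00786168  0.015     ]
```

```bash
cat > plan.py <<'E'
from ik import *
import sys
def rows(M1,p1,n=None,vt=.04,vr=.14,cur=None):
    s=env.get_state()
    R0=R.from_euler('xyz',s['tcp_rot'],degrees=True) if cur is None else cur[0];p0=s['ee_pos'] if cur is None else cur[1]
    R1=R.from_matrix(M1);w=(R0.inv()*R1).as_rotvec()
    d=p1-p0
    if n is None:n=max(1,int(np.ceil(max(np.linalg.norm(d)/vt,np.linalg.norm(w)/vr))))
    out=[]
    for k in range(n):
        Rk=R0*R.from_rotvec(w*k/n)
        out.append(np.r_[Rk.inv().apply(d/n),w/n])
    print('n',n,'dist',np.linalg.norm(d).round(4),'ang',np.degrees(np.linalg.norm(w)).round(1))
    print('['+', '.join('['+', '.join(f'{v:.3f}' for v in r)+']' for r in out)+']')
    return (R1,p1)
TUB=np.array([.567,-.3135]);TY=np.radians(-14.8)
def tubg(x=-.18,z=.079,tub=TUB,yaw=TY): return np.array([tub[0]+x*np.cos(yaw),tub[1]+x*np.sin(yaw),z])
def tgt(grip,yaw,lean,back=0):  # lean deg: hand toward +y(tub)
    M,p=pose(grip,yaw,np.radians(lean),1); return M,p-back*M[:,2]
E
python3 - <<'E'
from plan import *
M,p=tgt(tubg(),TY,-45,.11)
print(p)
rows(M,p)
E
```

```text
[ 0.37653469 -0.32973167  0.14334672]
n 20 dist 0.1304 ang 152.7
[[0.002, 0.003, 0.006, 0.036, 0.022, -0.127], [0.001, 0.003, 0.006, 0.036, 0.022, -0.127], [0.001, 0.004, 0.005, 0.036, 0.022, -0.127], [-0.000, 0.004, 0.005, 0.036, 0.022, -0.127], [-0.001, 0.004, 0.005, 0.036, 0.022, -0.127], [-0.001, 0.004, 0.005, 0.036, 0.022, -0.127], [-0.002, 0.004, 0.005, 0.036, 0.022, -0.127], [-0.002, 0.004, 0.005, 0.036, 0.022, -0.127], [-0.003, 0.004, 0.004, 0.036, 0.022, -0.127], [-0.004, 0.003, 0.004, 0.036, 0.022, -0.127], [-0.004, 0.003, 0.004, 0.036, 0.022, -0.127], [-0.005, 0.003, 0.004, 0.036, 0.022, -0.127], [-0.005, 0.002, 0.004, 0.036, 0.022, -0.127], [-0.005, 0.002, 0.003, 0.036, 0.022, -0.127], [-0.006, 0.001, 0.003, 0.036, 0.022, -0.127], [-0.006, 0.001, 0.003, 0.036, 0.022, -0.127], [-0.006, -0.000, 0.003, 0.036, 0.022, -0.127], [-0.006, -0.001, 0.003, 0.036, 0.022, -0.127], [-0.006, -0.001, 0.003, 0.036, 0.022, -0.127], [-0.006, -0.002, 0.003, 0.036, 0.022, -0.127]]
```

Call:
move_arm --pt "0 0 0 0.036 0.022 -0.13" --pt "0 0 0 0.036 0.022 -0.13" --pt "0 0 0 0.036 0.022 -0.13" --pt "0 0 0 0.036 0.022 -0.13" --pt "0 0 0 0.036 0.022 -0.13" --pt "0 0 0 0.036 0.022 -0.13" --pt "0 0 0 0.036 0.022 -0.13" --pt "0 0 0 0.036 0.022 -0.13" --pt "0 0 0 0.036 0.022 -0.13" --pt "0 0 0 0.036 0.022 -0.13" --pt "0 0 0 0.036 0.022 -0.13" --pt "0 0 0 0.036 0.022 -0.13"

```text
time_s: 2.4
ee_pos: [0.441, -0.299, 0.25]
tcp_rot: [-157.9, -23.4, 15.2]
contact_force: [-0.5, 1.3, -0.2]
opening: 0.0854
```

```bash
python3 st.py; python3 - <<'E'
from plan import *
M,p=tgt(tubg(),TY,-45,.11)
rows(M,p)
E
```

```text
2.4 [ 75.2  37.5 -40.9  99.9  -9.2  56.4  64.8] [ 0.441 -0.299  0.25 ] [-157.9  -23.4   15.2] [-0.5  1.3 -0.2] 0.0854
n 7 dist 0.1284 ang 54.5
[[-0.015, 0.005, 0.009, 0.033, 0.024, -0.130], [-0.016, 0.004, 0.008, 0.033, 0.024, -0.130], [-0.017, 0.002, 0.008, 0.033, 0.024, -0.130], [-0.017, -0.000, 0.007, 0.033, 0.024, -0.130], [-0.017, -0.002, 0.007, 0.033, 0.024, -0.130], [-0.017, -0.004, 0.006, 0.033, 0.024, -0.130], [-0.016, -0.006, 0.006, 0.033, 0.024, -0.130]]
```

Call:
move_arm --pt "-0.015 0.005 0.009 0.033 0.024 -0.13" --pt "-0.016 0.004 0.008 0.033 0.024 -0.13" --pt "-0.017 0.002 0.008 0.033 0.024 -0.13" --pt "-0.017 0 0.007 0.033 0.024 -0.13" --pt "-0.017 -0.002 0.007 0.033 0.024 -0.13" --pt "-0.017 -0.004 0.006 0.033 0.024 -0.13" --pt "-0.016 -0.006 0.006 0.033 0.024 -0.13" --pt "0 0 0 0 0 0"

```text
time_s: 3.2
ee_pos: [0.3728, -0.3352, 0.1339]
tcp_rot: [178.2, -45.4, 78.1]
contact_force: [1.2, 0.6, 0.0]
opening: 0.0853
```

```bash
python3 st.py; python3 - <<'E'
from plan import *
M,p=tgt(tubg(),TY,-45,.11)
c=rows(M,p,1)
M,p=tgt(tubg(),TY,-45,0)
rows(M,p,3)
for n in("scene","top"):
    im=imaging.read_camera(n)[:,:,::-1]; cv2.imwrite(f"pics/{n}1.png",np.clip(cv2.resize(im,(800,600),interpolation=cv2.INTER_CUBIC)*1.5,0,255))
E
```

```text
3.2 [ 87.8  62.1 -54.1  92.9   7.7  67.1 115.9] [ 0.3728 -0.3352  0.1339] [178.2 -45.4  78.1] [1.2 0.6 0. ] 0.0853
n 1 dist 0.0116 ang 2.1
[[0.011, 0.003, -0.002, -0.004, -0.008, 0.035]]
n 3 dist 0.1083 ang 2.1
[[0.003, 0.001, 0.036, -0.001, -0.003, 0.012], [0.004, 0.001, 0.036, -0.001, -0.003, 0.012], [0.004, 0.001, 0.036, -0.001, -0.003, 0.012]][ WARN:0@2.615] global loadsave.cpp:1063 imwrite_ Unsupported depth image for selected encoder is fallbacked to CV_8U.
```

View pics/scene1.png

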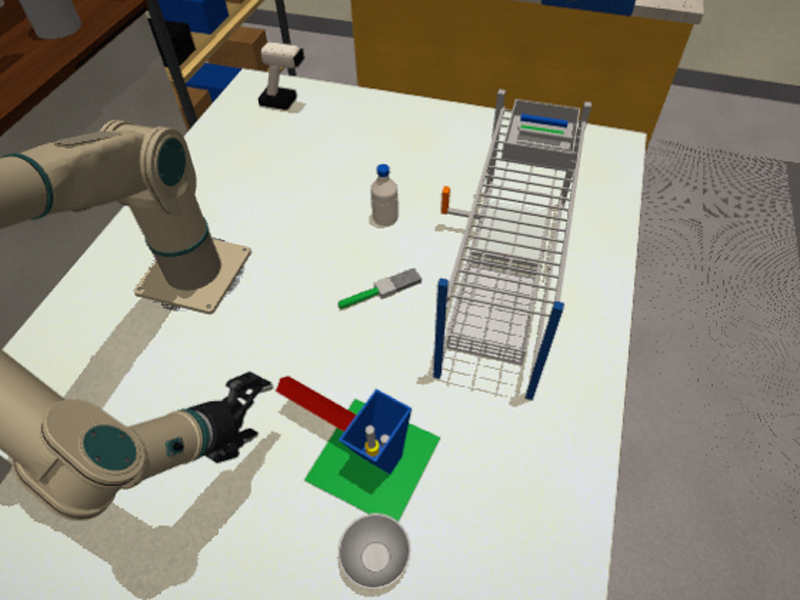

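Call:
move_arm --pt "0.011 0.003 -0.002 -0.004 -0.008 0.035" --pt "0 0 0.035 0 0 0" --pt "0 0 0.035 0 0 0" --pt "0 0 0 0 0 0"

```text
time_s: 3.7
ee_pos: [0.3959, -0.2788, 0.1022]
tcp_rot: [179.8, -44.4, 74.8]
contact_force: [0.1, 0.2, -0.2]
opening: 0.0855
```

```bash
python3 st.py; python3 - <<'E'
from plan import *
M,p=tgt(tubg(),TY,-45,0)
rows(M,p,1)
E
```

```text
3.7 [ 84.4  62.2 -52.9 100.5   7.6  56.1 111.5] [ 0.3959 -0.2788  0.1022] [179.8 -44.4  74.8] [ 0.1  0.2 -0.2] 0.0855
n 1 dist 0.044 ang 0.8
[[-0.009, -0.006, 0.043, 0.009, 0.010, -0.005]]
```

Call:
move_arm --pt "-0.009 -0.006 0.02 0.009 0.01 -0.005" --pt "0 0 0.023 0 0 0" --pt "0 0 0 0 0 0"

```text
time_s: 4.0
ee_pos: [0.3992, -0.255, 0.0696]
tcp_rot: [179.8, -44.6, 75.2]
contact_force: [-0.0, -0.0, 1.1]
opening: 0.0853
```

```bash
python3 st.py; python3 - <<'E'
from plan import *
M,p=tgt(tubg(),TY,-45,0)
rows(M,p,1)
E
```

```text
4.0 [ 82.7  64.6 -51.7 103.2   8.9  51.1 111.2] [ 0.3992 -0.255   0.0696] [179.8 -44.6  75.2] [-0.  -0.   1.1] 0.0853
n 1 dist 0.005 ang 0.4
[[-0.003, -0.003, 0.003, 0.003, 0.006, -0.000]]
```

Call:
move_arm --pt "-0.003 -0.003 0.003 0.003 0.006 0" --pt "0 0 0 0 0 0"

```text
time_s: 4.2
ee_pos: [0.3973, -0.2566, 0.0675]
tcp_rot: [179.9, -44.8, 75.1]
contact_force: [-0.5, 0.0, 0.8]
opening: 0.0856
```

Call:
move_arm --pt "0 0 0 0 0 0" --pt "0 0 0 0 0 0" --pt "0 0 0 0 0 0" --pt "0 0 0 0 0 0" --pt "0 0 0 0 0 0" --claw 1

```text
time_s: 4.7
ee_pos: [0.3983, -0.2598, 0.0696]
tcp_rot: [179.6, -44.6, 75.1]
contact_force: [0.7, -0.4, 1.4]
opening: 0.027
```

```bash
python3 st.py; python3 - <<'E'
from plan import *
M,p=tgt(tubg(),TY,-45,0)
rows(M,p,1)
E
```

```text
4.7 [ 83.1  64.6 -51.7 102.9   8.9  51.4 111.4] [ 0.3983 -0.2598  0.0696] [179.6 -44.6  75.1] [ 0.7 -0.4  1.4] 0.027
n 1 dist 0.0069 ang 0.6
[[0.000, -0.003, 0.006, 0.008, 0.007, -0.002]]
```

```bash
cat >> plan.py <<'E'
def toolT():
    s=env.get_state();T=np.eye(4);T[:3,:3]=R.from_euler('xyz',s['tcp_rot'],degrees=True).as_matrix();T[:3,3]=s['ee_pos'];return T
def tubT(x,y,z,yaw,phi):  # foot-origin pose; phi tip toward +y (deg); pos is of bar axis point at local (0,0,.075)
    T=np.eye(4);T[:3,:3]=(R.from_euler('z',yaw)*R.from_euler('x',-phi,degrees=True)).as_matrix();T[:3,3]=np.array([x,y,z])-T[:3,:3]@[0,0,.075];return T
import os
G=np.load('G.npy') if os.path.exists('G.npy') else None
def go(T,**k):
    Q=T@np.linalg.inv(G); return rows(Q[:3,:3],Q[:3,3],**k)
def now():
    T=toolT()@G; b=T@[0,0,.075,1]; z=T[:3,2]
    print('tub bar',b[:3].round(4),'tip',np.degrees(np.arccos(z[2])).round(1),'yaw',np.degrees(np.arctan2(T[1,0],T[0,0])).round(1),'xz',T[2,0].round(3))
    c,s=np.cos(RY),np.sin(RY);d=b[:2]-RK;print('  rack',(c*d[0]+s*d[1]).round(4),(-s*d[0]+c*d[1]).round(4))
E
python3 - <<'E'
from plan import *
G=np.linalg.inv(toolT())@tubT(TUB[0],TUB[1],.079,TY,0);np.save('G.npy',G)
import plan;plan.G=G
now();go(tubT(TUB[0],TUB[1],.159,TY,0),n=4)
E
```

```text
tub bar [ 0.567  -0.3135  0.079 ] tip nan yaw -14.8 xz 0.0
  rack -0.1478 -0.3894
n 4 dist 0.08 ang 0.0
[[0.014, 0.000, -0.014, -0.000, -0.000, 0.000], [0.014, 0.000, -0.014, -0.000, -0.000, 0.000], [0.014, 0.000, -0.014, -0.000, -0.000, 0.000], [0.014, 0.000, -0.014, -0.000, -0.000, 0.000]]plan.py:30: RuntimeWarning: invalid value encountered in arccos
  print('tub bar',b[:3].round(4),'tip',np.degrees(np.arccos(z[2])).round(1),'yaw',np.degrees(np.arctan2(T[1,0],T[0,0])).round(1),'xz',T[2,0].round(3))
```

Call:
move_arm --pt "0.007 0 -0.007 0 0 0" --pt "0.014 0 -0.014 0 0 0" --pt "0.014 0 -0.014 0 0 0" --pt "0.014 0 -0.014 0 0 0" --pt "0.007 0 -0.007 0 0 0" --pt "0 0 0 0 0 0"

```text
time_s: 5.3
ee_pos: [0.3975, -0.2588, 0.1563]
tcp_rot: [179.7, -44.5, 75.0]
contact_force: [0.2, -0.5, -2.2]
opening: 0.0267
```

```bash
python3 st.py; python3 - <<'E'
from plan import *
now()
for n in("scene","top"):
    im=imaging.read_camera(n)[:,:,::-1]; cv2.imwrite(f"pics/{n}2.png",np.clip(cv2.resize(im,(800,600),interpolation=cv2.INTER_CUBIC).astype(float)*1.5,0,255).astype(np.uint8)); cv2.imwrite(f'pics/{n}2_raw.png',im)
E
```

```text
5.3 [ 85.   57.4 -56.  102.4   4.6  57.8 109.6] [ 0.3975 -0.2588  0.1563] [179.7 -44.5  75. ] [ 0.2 -0.5 -2.2] 0.0267
tub bar [ 0.5663 -0.3124  0.1655] tip 0.1 yaw -14.8 xz -0.001
  rack -0.1485 -0.3883
```

View pics/scene2.png

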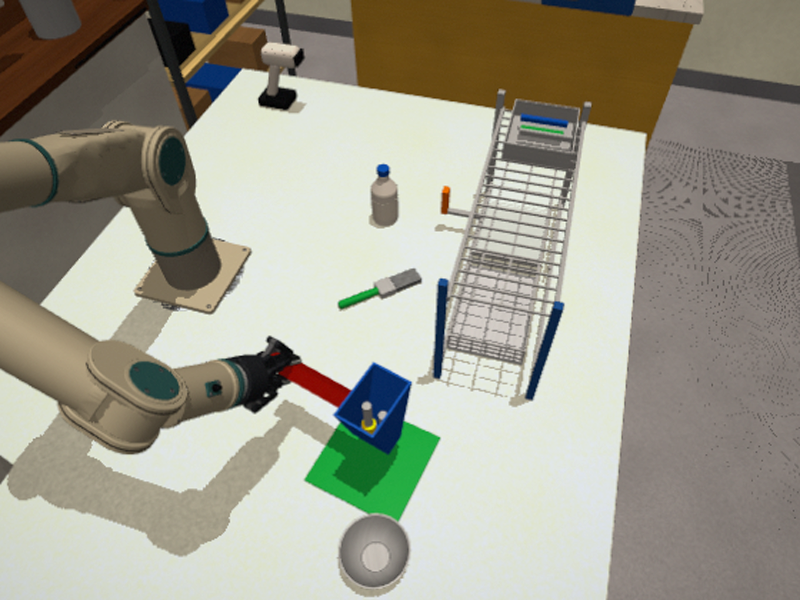

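```bash
python3 - <<'E'
from plan import *
c=go(tubT(.545,-.28,.16,RY,0),vr=.06)
b=rk(-.155,-.10,.155);print(b)
go(tubT(*b,RY,0),vt=.03,cur=c)
E
```

```text
n 5 dist 0.0336 ang 16.1
[[-0.004, -0.005, -0.003, 0.039, 0.000, -0.041], [-0.004, -0.005, -0.003, 0.039, 0.000, -0.041], [-0.004, -0.005, -0.002, 0.039, 0.000, -0.041], [-0.003, -0.005, -0.002, 0.039, 0.000, -0.041], [-0.003, -0.006, -0.002, 0.039, 0.000, -0.041]]
[ 0.55291709 -0.02435064  0.155     ]
n 9 dist 0.2558 ang 0.0
[[0.020, 0.001, 0.020, 0.000, 0.000, 0.000], [0.020, 0.001, 0.020, 0.000, 0.000, 0.000], [0.020, 0.001, 0.020, 0.000, 0.000, 0.000], [0.020, 0.001, 0.020, 0.000, 0.000, 0.000], [0.020, 0.001, 0.020, 0.000, 0.000, 0.000], [0.020, 0.001, 0.020, 0.000, 0.000, 0.000], [0.020, 0.001, 0.020, 0.000, 0.000, 0.000], [0.020, 0.001, 0.020, 0.000, 0.000, 0.000], [0.020, 0.001, 0.020, 0.000, 0.000, 0.000]]
```

Call:
move_arm --pt "-0.004 -0.005 -0.003 0.039 0 -0.041" --pt "-0.004 -0.005 -0.003 0.039 0 -0.041" --pt "-0.004 -0.005 -0.002 0.039 0 -0.041" --pt "-0.003 -0.005 -0.002 0.039 0 -0.041" --pt "-0.003 -0.006 -0.002 0.039 0 -0.041" --pt "0 0 0 0 0 0"

```text
time_s: 6.0
ee_pos: [0.3633, -0.276, 0.1452]
tcp_rot: [-179.9, -44.7, 91.6]
contact_force: [0.1, 0.9, -2.4]
opening: 0.0269
```

```bash
python3 st.py; python3 - <<'E'
from plan import *
now();b=rk(-.155,-.10,.155)
go(tubT(*b,RY,0),vt=.03)
E
```

```text
6.0 [ 81.9  60.7 -55.7  95.2  11.3  72.1 118. ] [ 0.3633 -0.276   0.1452] [-179.9  -44.7   91.6] [ 0.1  0.9 -2.4] 0.0269
tub bar [ 0.5404 -0.2785  0.1535] tip 0.4 yaw 2.1 xz -0.006
  rack -0.1735 -0.3538
n 9 dist 0.2567 ang 0.8
[[0.020, 0.002, 0.020, -0.001, -0.000, 0.000], [0.020, 0.002, 0.020, -0.001, -0.000, 0.000], [0.020, 0.002, 0.020, -0.001, -0.000, 0.000], [0.020, 0.002, 0.020, -0.001, -0.000, 0.000], [0.020, 0.002, 0.020, -0.001, -0.000, 0.000], [0.020, 0.002, 0.020, -0.001, -0.000, 0.000], [0.020, 0.002, 0.020, -0.001, -0.000, 0.000], [0.020, 0.002, 0.020, -0.001, -0.000, 0.000], [0.020, 0.002, 0.020, -0.001, -0.000, 0.000]]
```

Call:
move_arm --pt "0.01 0 0.01 0 0 0" --pt "0.02 0.001 0.02 -0.001 0 0" --pt "0.02 0.001 0.02 -0.001 0 0" --pt "0.02 0.001 0.02 -0.001 0 0" --pt "0.01 0 0.01 0 0 0" --pt "0 0 0 0 0 0"

```text
time_s: 6.6
ee_pos: [0.3625, -0.1585, 0.141]
tcp_rot: [-179.6, -44.9, 90.6]
contact_force: [0.0, 0.2, -1.7]
opening: 0.0266
```

```bash
python3 st.py; python3 - <<'E'
from plan import *
now();b=rk(-.155,-.10,.155)
go(tubT(*b,RY,0),vt=.03)
E
```

```text
6.6 [ 78.8  57.8 -57.6 110.6   8.8  56.5 111.6] [ 0.3625 -0.1585  0.141 ] [-179.6  -44.9   90.6] [ 0.   0.2 -1.7] 0.0266
tub bar [ 0.5396 -0.1636  0.1486] tip 0.6 yaw 1.2 xz -0.009
  rack -0.1716 -0.2389
n 5 dist 0.1395 ang 0.6
[[0.020, 0.003, 0.019, -0.001, -0.001, -0.002], [0.020, 0.003, 0.019, -0.001, -0.001, -0.002], [0.020, 0.003, 0.019, -0.001, -0.001, -0.002], [0.020, 0.003, 0.019, -0.001, -0.001, -0.002], [0.020, 0.003, 0.019, -0.001, -0.001, -0.002]]
```

Call:
move_arm --pt "0.014 0 0.008 -0.001 -0.001 -0.002" --pt "0.021 0.001 0.018 -0.001 -0.001 -0.002" --pt "0.021 0.001 0.018 -0.001 -0.001 -0.002" --pt "0.021 0.001 0.018 -0.001 -0.001 -0.002" --pt "0.021 0.001 0.018 0 0 0" --pt "0.01 0.001 0.008 0 0 0" --pt "0 0 0 0 0 0"

```text
time_s: 7.3
ee_pos: [0.3698, -0.0223, 0.1521]
tcp_rot: [179.9, -44.5, 89.9]
contact_force: [0.5, 0.2, -1.9]
opening: 0.0271
```

```bash
python3 st.py; python3 - <<'E'
from plan import *
now();b=rk(-.155,-.10,.155)
c=go(tubT(*b,RY,0),vt=.03)
go(tubT(*rk(0,-.1,.155),RY,0),vt=.02,cur=c)
for n in("scene","top"):
    im=imaging.read_camera(n)[:,:,::-1]; cv2.imwrite(f"pics/{n}3.png",np.clip(cv2.resize(im,(800,600),interpolation=cv2.INTER_CUBIC).astype(float)*1.5,0,255).astype(np.uint8)); cv2.imwrite(f'pics/{n}3_raw.png',im)
E
```

```text
7.3 [ 70.1  54.  -60.7 124.3   4.4  38.  103.1] [ 0.3698 -0.0223  0.1521] [179.9 -44.5  89.9] [ 0.5  0.2 -1.9] 0.0271
tub bar [ 0.5467 -0.0304  0.1609] tip 0.2 yaw 0.2 xz -0.003
  rack -0.1613 -0.1059
n 1 dist 0.0092 ang 1.2
[[-0.003, 0.006, 0.006, 0.012, 0.001, -0.016]]
n 8 dist 0.155 ang 0.0
[[0.000, 0.019, 0.000, 0.000, 0.000, 0.000], [0.000, 0.019, 0.000, 0.000, 0.000, 0.000], [0.000, 0.019, 0.000, 0.000, 0.000, 0.000], [0.000, 0.019, 0.000, 0.000, 0.000, 0.000], [0.000, 0.019, 0.000, 0.000, 0.000, 0.000], [0.000, 0.019, 0.000, 0.000, 0.000, 0.000], [0.000, 0.019, 0.000, 0.000, 0.000, 0.000], [0.000, 0.019, 0.000, 0.000, 0.000, 0.000]]
```

View pics/scene3.png

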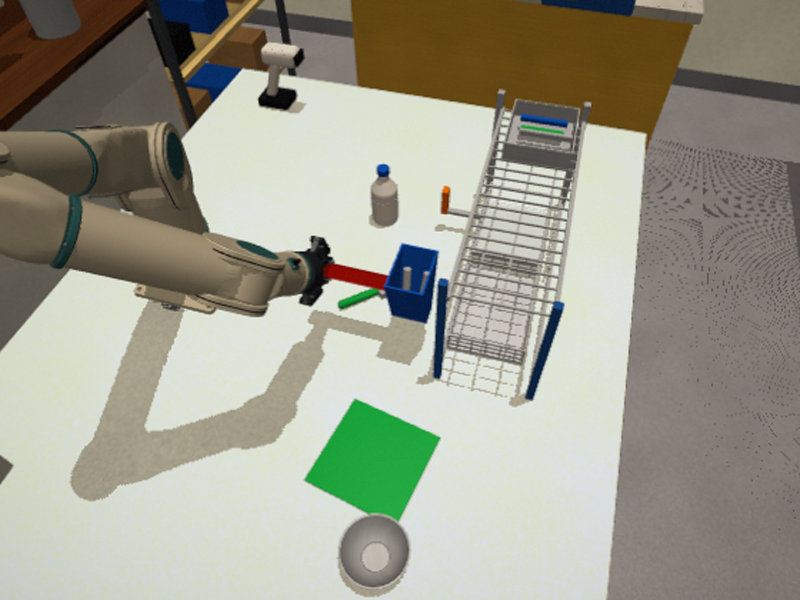

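View pics/top3.png

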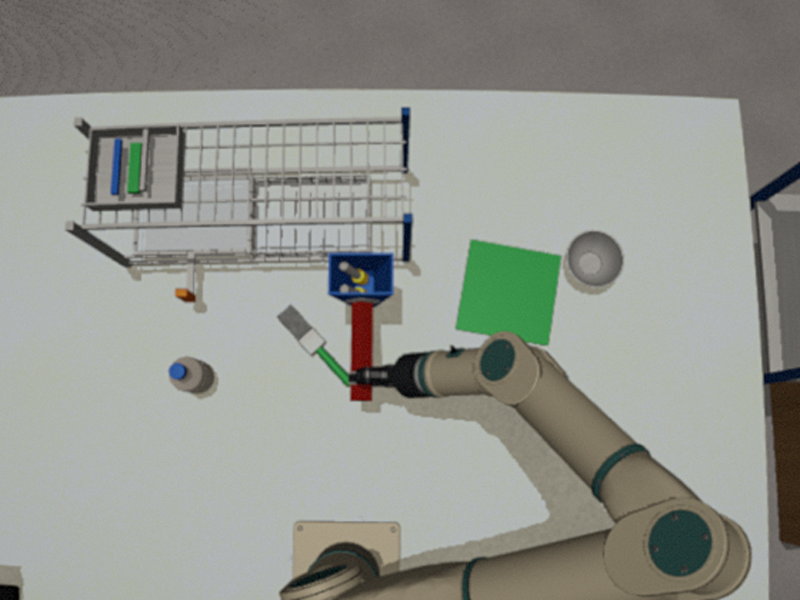

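```bash
python3 - <<'E'
from h import *
im=cv2.imread('pics/top3_raw.png'); crop(im,220,165,290,290,'pics/d1.png',4.8)
im=cv2.imread('pics/scene3_raw.png'); crop(im,210,160,320,235,'pics/d2.png',6)
from plan import *
T=toolT()@G
L=[(x,y,.135) for x,y in((-.037,.057),(.037,.057),(.037,-.057),(-.037,-.057))]+[(-.217,0,.0948)]
W=[(T@[*l,1])[:3] for l in L]
print((w2px('top',W)+.5-[220,165])*4.8);print((w2px('scene',W)+.5-[210,160])*6)
E
```

```text
[[ 47.99900071 196.78667901]
 [ 51.37440237  56.49889521]
 [271.25225591  57.67285426]
 [270.18783533 198.18950425]
 [157.74968275 554.07697175]]
[[428.08498627  62.35994096]
 [583.66443823  95.68165631]
 [515.59832249 283.31059638]
 [351.18540016 245.51328237]
 [ 30.47039395 127.61247424]]
```

View pics/d1.png

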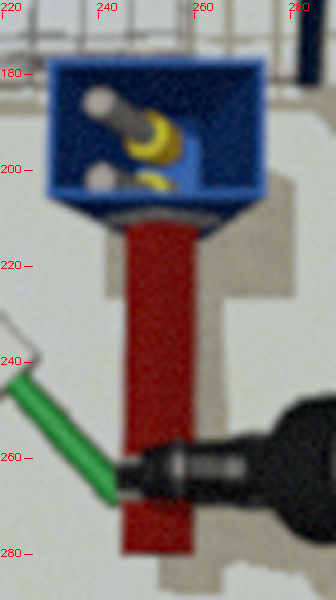

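View pics/d2.png

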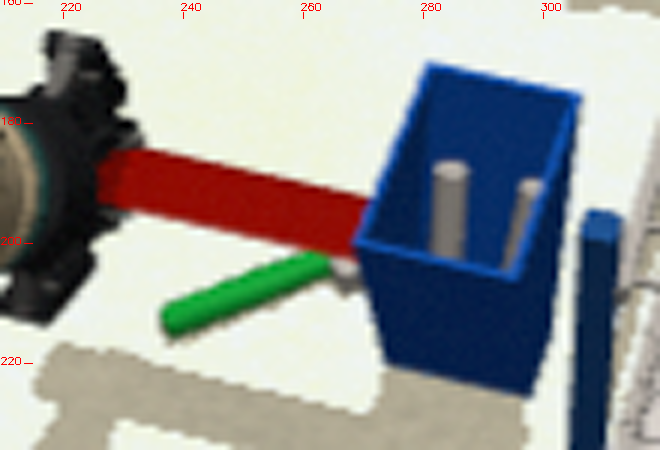

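Call:
move_arm --pt "-0.003 0.006 0.006 0.012 0.001 -0.016" --pt "0 0.01 0 0 0 0" --pt "0 0.02 0 0 0 0" --pt "0 0.02 0 0 0 0" --pt "0 0 0 0 0 0"

```text
time_s: 7.9
ee_pos: [0.4334, -0.0267, 0.1428]
tcp_rot: [179.6, -44.5, 90.5]
contact_force: [-0.4, 0.1, -1.4]
opening: 0.0269
```

```bash
python3 st.py; python3 - <<'E'
from plan import *
now()
go(tubT(*rk(0,-.1,.155),RY,0),vt=.02)
E
```

```text
7.9 [ 64.5  56.5 -58.9 116.1   4.8  41.3 102. ] [ 0.4334 -0.0267  0.1428] [179.6 -44.5  90.5] [-0.4  0.1 -1.4] 0.0269
tub bar [ 0.6103 -0.0336  0.1522] tip 0.1 yaw 0.6 xz 0.0
  rack -0.0979 -0.1106
n 5 dist 0.0981 ang 0.8
[[0.002, 0.020, 0.001, 0.002, 0.000, -0.002], [0.002, 0.020, 0.001, 0.002, 0.000, -0.002], [0.002, 0.020, 0.001, 0.002, 0.000, -0.002], [0.002, 0.020, 0.001, 0.002, 0.000, -0.002], [0.002, 0.020, 0.001, 0.002, 0.000, -0.002]]
```

Call:
move_arm --pt "0.005 0.015 -0.001 0.002 0 -0.002" --pt "0.002 0.02 0.001 0.002 0 -0.002" --pt "0.002 0.02 0.001 0.002 0 -0.002" --pt "0.002 0.02 0.001 0.002 0 -0.002" --pt "0 0.01 0 0 0 0" --pt "0 0 0 0 0 0"

```text
time_s: 8.5
ee_pos: [0.5191, -0.0194, 0.1464]
tcp_rot: [-179.8, -44.5, 90.6]
contact_force: [0.4, -0.0, -1.5]
opening: 0.0271
```

```bash
python3 st.py; python3 - <<'E'
from plan import *
now()
go(tubT(*rk(0,-.1,.153),RY,0),vt=.02)
E
```

```text
8.5 [ 56.8  58.8 -57.6 104.2   4.3  47.2  99.5] [ 0.5191 -0.0194  0.1464] [-179.8  -44.5   90.6] [ 0.4 -0.  -1.5] 0.0271
tub bar [ 0.6962 -0.0247  0.1545] tip 0.4 yaw 1.1 xz -0.007
  rack -0.0118 -0.1037
n 1 dist 0.0125 ang 0.5
[[0.000, 0.012, 0.004, -0.002, 0.001, -0.008]]
```

```bash
python3 - <<'E'
from plan import *
Gi=G; b=(G@[-.18,0,.075,1])[:3]; ax=G[:3,0]; print('bar pt in tool',b.round(4),'axis',ax.round(3))
for a in(-.12,-.145):
    r=R.from_rotvec(ax*a); print(a,(b-r.apply(b)).round(4),(ax*a).round(4))
E
```

```text
bar pt in tool [ 0.0003 -0.0031 -0.0129] axis [0.002 1.    0.008]
-0.12 [-0.0015  0.     -0.0001] [-0.0002 -0.12   -0.001 ]
-0.145 [-0.0019  0.     -0.0002] [-0.0002 -0.145  -0.0012]
```

Call:
move_arm --pt "0 0.008 0.002 0 -0.05 -0.004" --pt "-0.001 0 0 0 -0.12 -0.001" --pt "-0.001 0 0 0 -0.12 -0.001" --pt "-0.001 0 0 0 -0.12 -0.001" --pt "0 0 0 0 0 0"

```text
time_s: 9.0
ee_pos: [0.5202, -0.0235, 0.1397]
tcp_rot: [-179.4, -20.5, 90.7]
contact_force: [-0.7, 1.6, -1.2]
opening: 0.027
```

```bash
python3 st.py; python3 - <<'E'
from plan import *
now()
go(tubT(*rk(0,-.1,.153),RY,50))
E
```

```text
9.0 [ 40.5  43.4 -44.6 109.   13.2  40.4  84.7] [ 0.5202 -0.0235  0.1397] [-179.4  -20.5   90.7] [-0.7  1.6 -1.2] 0.027
tub bar [ 0.6973 -0.0242  0.1489] tip 24.1 yaw 1.1 xz -0.017
  rack -0.0107 -0.1033
n 4 dist 0.0113 ang 25.9
[[-0.001, 0.003, -0.000, -0.004, -0.113, -0.002], [-0.001, 0.003, -0.000, -0.004, -0.113, -0.002], [-0.001, 0.003, -0.000, -0.004, -0.113, -0.002], [-0.001, 0.003, -0.000, -0.004, -0.113, -0.002]]
```

Call:
move_arm --pt "-0.001 0.003 -0.003 -0.004 -0.113 -0.002" --pt "-0.001 0.003 -0.002 -0.004 -0.113 -0.002" --pt "-0.001 0.003 -0.002 -0.004 -0.113 -0.002" --pt "-0.001 0.001 0 -0.004 -0.113 -0.002" --pt "0 0 0 0 0 0"

```text
time_s: 9.5
ee_pos: [0.5228, -0.0374, 0.1393]
tcp_rot: [-179.3, 5.8, 90.7]
contact_force: [-0.1, 1.0, -0.9]
opening: 0.0271
```

```bash
python3 st.py; python3 - <<'E'
from plan import *
now()
go(tubT(*rk(0,-.1,.155),RY,75))
E
```

```text
9.5 [ 13.   35.2 -23.7 111.4  29.8  41.   60.2] [ 0.5228 -0.0374  0.1393] [-179.3    5.8   90.7] [-0.1  1.  -0.9] 0.0271
tub bar [ 0.6998 -0.0337  0.1485] tip 50.4 yaw 0.7 xz -0.02
  rack -0.0083 -0.1129
n 4 dist 0.0112 ang 24.7
[[0.001, 0.002, -0.001, -0.006, -0.108, -0.002], [0.001, 0.002, -0.001, -0.006, -0.108, -0.002], [0.001, 0.002, -0.002, -0.006, -0.108, -0.002], [0.001, 0.002, -0.002, -0.006, -0.108, -0.002]]
```

Call:
move_arm --pt "0.003 0.002 -0.004 -0.008 -0.11 -0.002" --pt "0.003 0.002 -0.004 -0.008 -0.11 -0.002" --pt "0.003 0.002 -0.003 -0.008 -0.11 -0.002" --pt "0.002 0 0 -0.004 -0.11 -0.002" --pt "0 0 0 0 0 0"

```text
time_s: 10.0
ee_pos: [0.5216, -0.0415, 0.1391]
tcp_rot: [-179.1, 31.3, 90.5]
contact_force: [0.2, 0.5, -1.5]
opening: 0.0268
```

```bash
python3 st.py; python3 - <<'E'
from plan import *
now()
go(tubT(*rk(0,-.1,.155),RY,110))
for n in("scene","top"):
    im=imaging.read_camera(n)[:,:,::-1]; cv2.imwrite(f"pics/{n}4.png",np.clip(cv2.resize(im,(800,600),interpolation=cv2.INTER_CUBIC).astype(float)*1.5,0,255).astype(np.uint8)); cv2.imwrite(f'pics/{n}4_raw.png',im)
E
```

```text
10.0 [-12.1  39.4  -8.8 110.8  45.5  52.9  35.2] [ 0.5216 -0.0415  0.1391] [-179.1   31.3   90.5] [ 0.2  0.5 -1.5] 0.0268
tub bar [ 0.6987 -0.0351  0.1461] tip 75.9 yaw -0.2 xz -0.022
  rack -0.0095 -0.1142
n 5 dist 0.0153 ang 34.2
[[-0.000, 0.002, -0.002, -0.007, -0.119, -0.001], [-0.001, 0.002, -0.002, -0.007, -0.119, -0.001], [-0.001, 0.002, -0.002, -0.007, -0.119, -0.001], [-0.001, 0.002, -0.002, -0.007, -0.119, -0.001], [-0.001, 0.002, -0.002, -0.007, -0.119, -0.001]]
```

View pics/scene4.png

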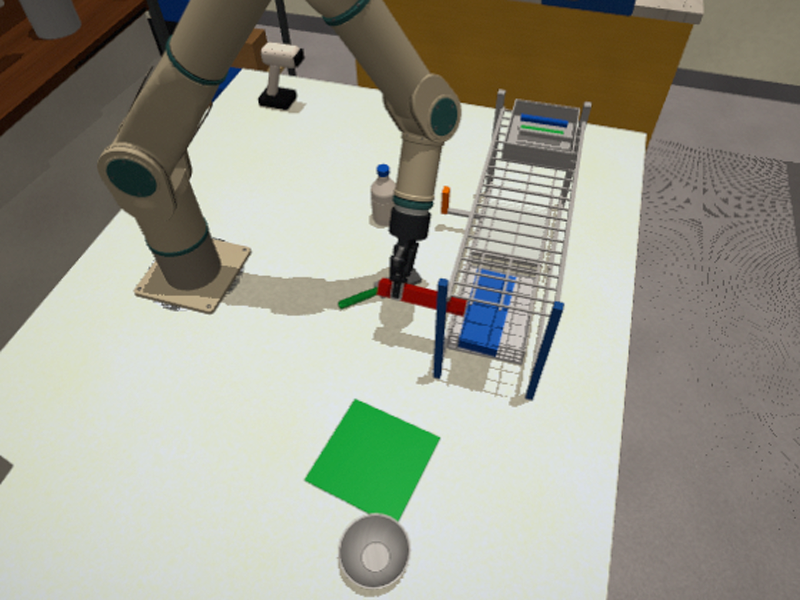

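Call:
move_arm --pt "0.004 0.003 -0.009 -0.008 0 0" --pt "0.004 0.002 -0.008 -0.008 0 0" --pt "0.001 0 -0.003 -0.004 -0.12 -0.001" --pt "0.001 0 -0.003 -0.004 -0.13 -0.001" --pt "0 0 -0.002 -0.004 -0.13 -0.001" --pt "0 0 0 0 -0.1 -0.001" --pt "0 0 0 0 0 0"

```text
time_s: 10.8
ee_pos: [0.5289, -0.0346, 0.1615]
tcp_rot: [178.1, 58.9, 87.5]
contact_force: [-0.0, 0.5, -1.8]
opening: 0.0271
```

```bash
python3 st.py; python3 - <<'E'
from plan import *
now()
go(tubT(*rk(0,-.1,.155),RY,115))
for n in("scene","top"):
    im=imaging.read_camera(n)[:,:,::-1]; cv2.imwrite(f"pics/{n}5.png",np.clip(cv2.resize(im,(800,600),interpolation=cv2.INTER_CUBIC).astype(float)*1.5,0,255).astype(np.uint8)); cv2.imwrite(f'pics/{n}5_raw.png',im)
crop(cv2.imread('pics/scene5_raw.png'),290,160,400,280,'pics/e1.png',5)
E
```

```text
10.8 [-29.2  50.8  -0.1 104.6  51.3  73.   21. ] [ 0.5289 -0.0346  0.1615] [178.1  58.9  87.5] [-0.   0.5 -1.8] 0.0271
tub bar [ 0.7059 -0.0273  0.1698] tip 103.5 yaw -1.3 xz 0.011
  rack -0.0022 -0.1066
n 2 dist 0.0111 ang 11.8
[[0.004, 0.001, 0.004, -0.019, -0.100, -0.016], [0.004, 0.001, 0.003, -0.019, -0.100, -0.016]]
```

View pics/e1.png

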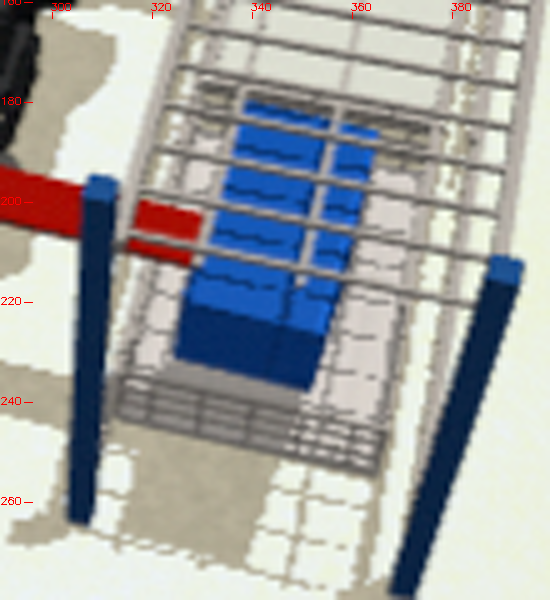

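Call:
move_arm --pt "0.003 0.001 0.003 -0.01 -0.1 -0.01" --pt "0.003 0.001 0.003 -0.01 -0.1 -0.01" --pt "0.001 0 0.001 0 -0.07 0" --pt "0 0 0 0 0 0" --pt "0 0 0 0 0 0" --pt "0 0 0 0 0 0"

```text
time_s: 11.5
ee_pos: [0.534, -0.049, 0.1629]
tcp_rot: [174.9, 73.7, 84.4]
contact_force: [0.0, -1.3, -0.3]
opening: 0.0271
```

```bash
python3 st.py; python3 - <<'E'
from plan import *
now()
go(tubT(*rk(0,-.1,.155),RY,120))
for n in("scene","top"):
    im=imaging.read_camera(n)[:,:,::-1]; cv2.imwrite(f"pics/{n}6.png",np.clip(cv2.resize(im,(800,600),interpolation=cv2.INTER_CUBIC).astype(float)*1.5,0,255).astype(np.uint8)); cv2.imwrite(f'pics/{n}6_raw.png',im)
crop(cv2.imread('pics/scene6_raw.png'),290,160,400,280,'pics/e2.png',5)
crop(cv2.imread('pics/top6_raw.png'),140,70,300,200,'pics/e3.png',5)
E
```

```text
11.5 [-33.6  59.5   4.6 101.6  53.7  81.2  16.9] [ 0.534  -0.049   0.1629] [174.9  73.7  84.4] [ 0.  -1.3 -0.3] 0.0271
tub bar [ 0.7109 -0.04    0.17  ] tip 118.3 yaw -1.1 xz 0.021
  rack 0.0026 -0.1194
n 1 dist 0.0162 ang 3.2
[[0.014, -0.003, -0.008, -0.036, -0.029, -0.032]]
```

View pics/e2.png

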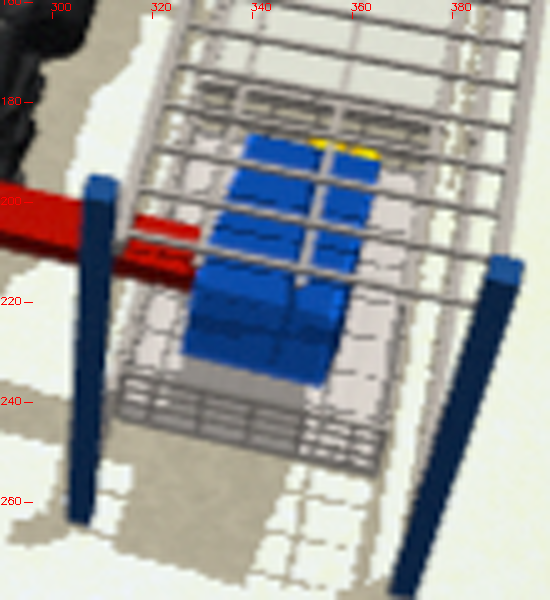

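View pics/e3.png

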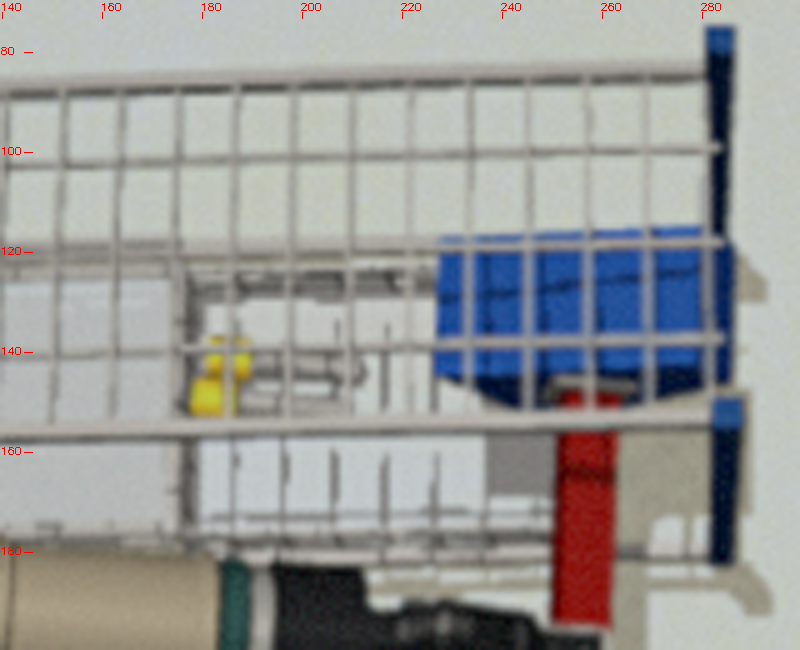

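```bash
python3 - <<'E'
from plan import *
c,s=np.cos(RY),np.sin(RY)
im=imaging.read_camera('top')[:,:,::-1];crop(im,160,110,230,165,'pics/e4.png',11)
im=imaging.read_camera('scene')[:,:,::-1];crop(im,320,160,390,230,'pics/e5.png',8)
for nm,uv,z in(('head',(185.5,140.5),.021),('end',(210,144),.016),('headB',(181,148.5),.021)):
    d=px2w('top',uv,z)[:2]-RK;print(nm,(c*d[0]+s*d[1]).round(4),(-s*d[0]+c*d[1]).round(4))
E
```

```text
head 0.0361 0.097
end 0.0254 0.0254
headB 0.012 0.1097
```

View pics/e4.png

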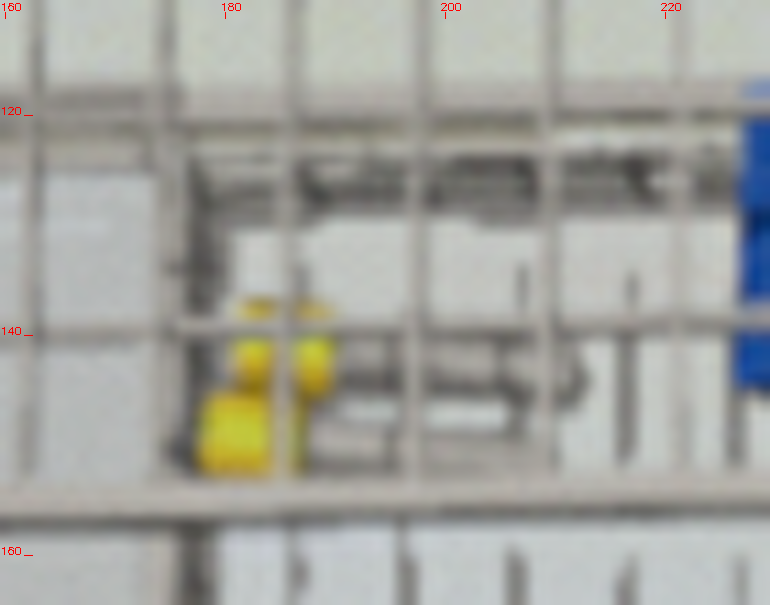

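View pics/e5.png

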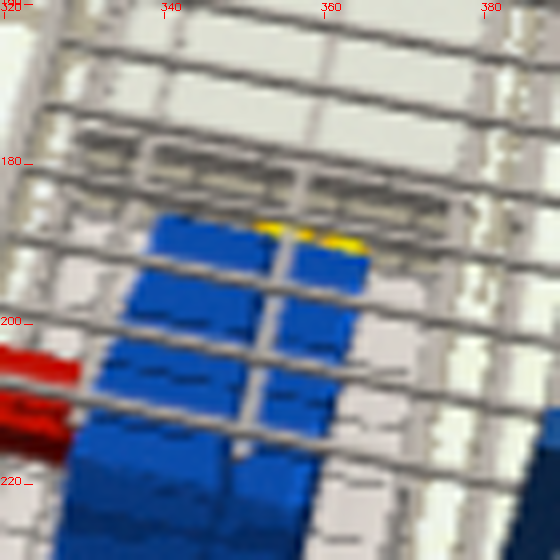

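```bash
python3 - <<'E'
from plan import *
c=go(tubT(*rk(0,-.1,.153),RY,112),n=2)
c=go(tubT(*rk(0,-.1,.153),RY,80),vr=.12,cur=c)
E
```

```text
n 2 dist 0.0186 ang 6.9
[[0.008, -0.002, -0.004, -0.016, 0.056, -0.016], [0.009, -0.001, -0.003, -0.016, 0.056, -0.016]]
n 5 dist 0.0071 ang 32.0
[[0.001, 0.000, -0.000, 0.000, 0.112, 0.001], [0.001, -0.000, -0.000, 0.000, 0.112, 0.001], [0.001, -0.000, -0.000, 0.000, 0.112, 0.001], [0.001, -0.000, 0.000, 0.000, 0.112, 0.001], [0.001, -0.000, 0.000, 0.000, 0.112, 0.001]]
```

Call:
move_arm --pt "0.008 -0.002 -0.004 -0.016 0.056 -0.016" --pt "0.009 -0.001 -0.003 -0.016 0.056 -0.016" --pt "0 0 0 0 0 0" --pt "0.001 0 0 0 0.11 0" --pt "0.001 0 0 0 0.11 0" --pt "0.001 0 0 0 0.11 0" --pt "0 0 0 0 0 0"

```text
time_s: 12.4
ee_pos: [0.5312, -0.0348, 0.1456]
tcp_rot: [179.6, 47.9, 91.5]
contact_force: [0.6, -0.0, -0.5]
opening: 0.027
```

```bash
python3 st.py; python3 - <<'E'
from plan import *
now()
c=go(tubT(*rk(0,-.1,.153),RY,70),vr=.12)
E
```

```text
12.4 [-23.7  46.   -3.8 108.3  52.   63.8  24.6] [ 0.5312 -0.0348  0.1456] [179.6  47.9  91.5] [ 0.6 -0.  -0.5] 0.027
tub bar [ 0.7077 -0.0205  0.1537] tip 92.5 yaw 1.5 xz -0.002
  rack -0.0001 -0.0998
n 4 dist 0.0059 ang 22.5
[[0.001, 0.000, -0.000, 0.000, 0.098, 0.002], [0.001, 0.000, 0.000, 0.000, 0.098, 0.002], [0.001, 0.000, 0.000, 0.000, 0.098, 0.002], [0.001, 0.000, 0.000, 0.000, 0.098, 0.002]]
```

Call:
move_arm --pt "0.001 0 0 0 0.1 0.001" --pt "0.001 0 0 0 0.1 0.001" --pt "0.001 0 0 0 0.1 0.001" --pt "0.001 0 0 0 0.1 0.001" --pt "0 0 0 0 0 0"

```text
time_s: 12.9
ee_pos: [0.5291, -0.0312, 0.1397]
tcp_rot: [-179.8, 25.0, 91.6]
contact_force: [-0.7, -1.3, -1.8]
opening: 0.0272
```

```bash
python3 st.py; python3 - <<'E'
from plan import *
now()
c=go(tubT(*rk(0,-.1,.153),RY,40),vr=.12)
E
```

```text
12.9 [ -7.3  37.5 -12.4 111.   43.6  49.1  39.8] [ 0.5291 -0.0312  0.1397] [-179.8   25.    91.6] [-0.7 -1.3 -1.8] 0.0272
tub bar [ 0.7059 -0.0212  0.1493] tip 69.6 yaw 1.4 xz -0.011
  rack -0.002 -0.1005
n 5 dist 0.0074 ang 29.6
[[0.001, 0.000, -0.001, -0.002, 0.103, 0.001], [0.001, 0.000, -0.001, -0.002, 0.103, 0.001], [0.001, 0.000, -0.000, -0.002, 0.103, 0.001], [0.001, 0.000, -0.000, -0.002, 0.103, 0.001], [0.001, 0.000, -0.000, -0.002, 0.103, 0.001]]
```

Call:
move_arm --pt "0.001 0 -0.002 -0.003 0.1 0.001" --pt "0.001 0 -0.001 -0.003 0.1 0.001" --pt "0.001 0 -0.001 -0.003 0.1 0.001" --pt "0.001 0 -0.001 -0.002 0.1 0.001" --pt "0.001 0 0 -0.002 0.1 0.001" --pt "0 0 0 0 0 0"

```text
time_s: 13.5
ee_pos: [0.5228, -0.0176, 0.1343]
tcp_rot: [-179.0, -3.9, 91.8]
contact_force: [0.1, -1.8, -2.8]
opening: 0.0269
```

```bash
python3 st.py; python3 - <<'E'
from plan import *
now()
c=go(tubT(*rk(0,-.1,.153),RY,0),vr=.12)
E
```

```text
13.5 [ 22.   37.3 -31.3 110.7  23.   39.4  69.6] [ 0.5228 -0.0176  0.1343] [-179.    -3.9   91.8] [ 0.1 -1.8 -2.8] 0.0269
tub bar [ 0.6998 -0.012   0.1427] tip 40.7 yaw 2.0 xz -0.025
  rack -0.0078 -0.0912
n 6 dist 0.0125 ang 40.7
[[0.000, 0.001, -0.002, -0.005, 0.118, 0.001], [0.001, 0.001, -0.002, -0.005, 0.118, 0.001], [0.001, 0.001, -0.001, -0.005, 0.118, 0.001], [0.001, 0.001, -0.001, -0.005, 0.118, 0.001], [0.001, 0.001, -0.001, -0.005, 0.118, 0.001], [0.001, 0.001, -0.001, -0.005, 0.118, 0.001]]
```

Call:
move_arm --pt "0 0.002 -0.006 -0.012 0 0" --pt "0 0.002 -0.006 -0.012 0.06 0" --pt "0.001 0.001 -0.002 -0.006 0.11 0.001" --pt "0.001 0 -0.002 -0.006 0.11 0.001" --pt "0.001 0 -0.001 -0.005 0.11 0.001" --pt "0 0 0 0 0 0"

```text
time_s: 14.1
ee_pos: [0.5249, -0.0012, 0.1494]
tcp_rot: [179.5, -26.5, 93.1]
contact_force: [-0.9, -0.6, -3.0]
opening: 0.027
```

```bash
python3 st.py; python3 - <<'E'
from plan import *
now()
c=go(tubT(*rk(0,-.1,.153),RY,0),vr=.12)
E
```

```text
14.1 [ 43.5  45.8 -48.6 107.9   9.5  41.4  89.8] [ 0.5249 -0.0012  0.1494] [179.5 -26.5  93.1] [-0.9 -0.6 -3. ] 0.027
tub bar [0.7017 0.0031 0.1614] tip 18.1 yaw 3.2 xz 0.002
  rack -0.0056 -0.0761
n 3 dist 0.017 ang 18.2
[[-0.005, 0.002, -0.001, -0.005, 0.105, 0.010], [-0.005, 0.002, -0.001, -0.005, 0.105, 0.010], [-0.005, 0.002, -0.002, -0.005, 0.105, 0.010]]
```

Call:
move_arm --pt "-0.006 0.001 -0.001 -0.004 0.1 0.01" --pt "-0.006 0.001 0 -0.004 0.1 0.01" --pt "-0.005 0.001 0 -0.004 0.1 0.01" --pt "0 0 0 0 0 0"

```text
time_s: 14.5
ee_pos: [0.5277, -0.0039, 0.14]
tcp_rot: [-179.4, -43.3, 92.0]
contact_force: [-1.1, -0.5, -1.5]
opening: 0.0268
```

```bash
python3 st.py; python3 - <<'E'
from plan import *
now()
c=go(tubT(*rk(-.16,-.1,.155),RY,0),vt=.02)
E
```

```text
14.5 [ 53.3  58.3 -55.9 103.3   3.9  47.   99.7] [ 0.5277 -0.0039  0.14  ] [-179.4  -43.3   92. ] [-1.1 -0.5 -1.5] 0.0268
tub bar [ 0.7048 -0.0039  0.1474] tip 1.4 yaw 2.8 xz -0.012
  rack -0.0026 -0.0831
n 8 dist 0.1577 ang 2.0
[[-0.000, -0.020, -0.001, -0.003, 0.003, 0.001], [-0.000, -0.020, -0.001, -0.003, 0.003, 0.001], [-0.000, -0.020, -0.001, -0.003, 0.003, 0.001], [-0.001, -0.020, -0.001, -0.003, 0.003, 0.001], [-0.001, -0.020, -0.001, -0.003, 0.003, 0.001], [-0.001, -0.020, -0.002, -0.003, 0.003, 0.001], [-0.001, -0.020, -0.002, -0.003, 0.003, 0.001], [-0.001, -0.020, -0.002, -0.003, 0.003, 0.001]]
```

Call:
move_arm --pt "0.004 -0.01 -0.004 -0.006 0.006 0.001" --pt "0 -0.02 -0.001 -0.003 0.003 0.001" --pt "0 -0.02 -0.001 -0.003 0.003 0.001" --pt "0 -0.02 -0.001 -0.003 0.003 0.001" --pt "0 0 0 0 0 0"

```text
time_s: 15.0
ee_pos: [0.4503, 0.0046, 0.1529]
tcp_rot: [-180.0, -43.0, 93.3]
contact_force: [0.0, -0.5, -1.3]
opening: 0.0269
```

```bash
python3 st.py; python3 - <<'E'
from plan import *
now()
c=go(tubT(*rk(-.165,-.1,.155),RY,0),vt=.02)
E
```

```text
15.0 [ 58.7  54.5 -58.2 114.4   3.4  42.  101. ] [0.4503 0.0046 0.1529] [-180.   -43.    93.3] [ 0.  -0.5 -1.3] 0.0269
tub bar [0.6274 0.0077 0.1616] tip 1.6 yaw 3.8 xz -0.005
  rack -0.0798 -0.0698
n 5 dist 0.0882 ang 2.9
[[-0.004, -0.017, -0.002, -0.007, 0.005, 0.005], [-0.004, -0.017, -0.002, -0.007, 0.005, 0.005], [-0.004, -0.017, -0.002, -0.007, 0.005, 0.005], [-0.004, -0.017, -0.002, -0.007, 0.005, 0.005], [-0.004, -0.017, -0.002, -0.007, 0.005, 0.005]]
```

Call:
move_arm --pt "-0.003 -0.018 -0.002 -0.006 0.005 0.005" --pt "-0.003 -0.018 -0.001 -0.006 0.005 0.005" --pt "-0.003 -0.018 -0.001 -0.006 0.005 0.005" --pt "-0.003 -0.018 -0.001 -0.006 0.005 0.005" --pt "-0.003 -0.018 -0.001 -0.006 0.005 0.005" --pt "0 0 0 0 0 0"

```text
time_s: 15.6
ee_pos: [0.3577, -0.0064, 0.1523]
tcp_rot: [179.1, -42.9, 93.3]
contact_force: [0.4, 0.6, -1.0]
opening: 0.0272
```

```bash
python3 st.py; python3 - <<'E'
from plan import *
now()
c=go(tubT(*rk(-.17,-.22,.158),RY,0),vt=.03)
for n in("scene","top"):
    im=imaging.read_camera(n)[:,:,::-1]; cv2.imwrite(f"pics/{n}7.png",np.clip(cv2.resize(im,(800,600),interpolation=cv2.INTER_CUBIC).astype(float)*1.5,0,255).astype(np.uint8)); cv2.imwrite(f'pics/{n}7_raw.png',im)
E
```

```text
15.6 [ 67.8  51.9 -60.  126.5   4.   36.4 104.2] [ 0.3577 -0.0064  0.1523] [179.1 -42.9  93.3] [ 0.4  0.6 -1. ] 0.0272
tub bar [ 0.5347 -0.0055  0.1631] tip 1.8 yaw 3.1 xz 0.006
  rack -0.1728 -0.0807
n 5 dist 0.1338 ang 2.4
[[-0.020, -0.000, -0.018, -0.003, 0.006, 0.005], [-0.020, 0.000, -0.018, -0.003, 0.006, 0.005], [-0.020, 0.000, -0.018, -0.003, 0.006, 0.005], [-0.020, 0.000, -0.018, -0.003, 0.006, 0.005], [-0.020, 0.001, -0.018, -0.003, 0.006, 0.005]]
```

View pics/scene7.png

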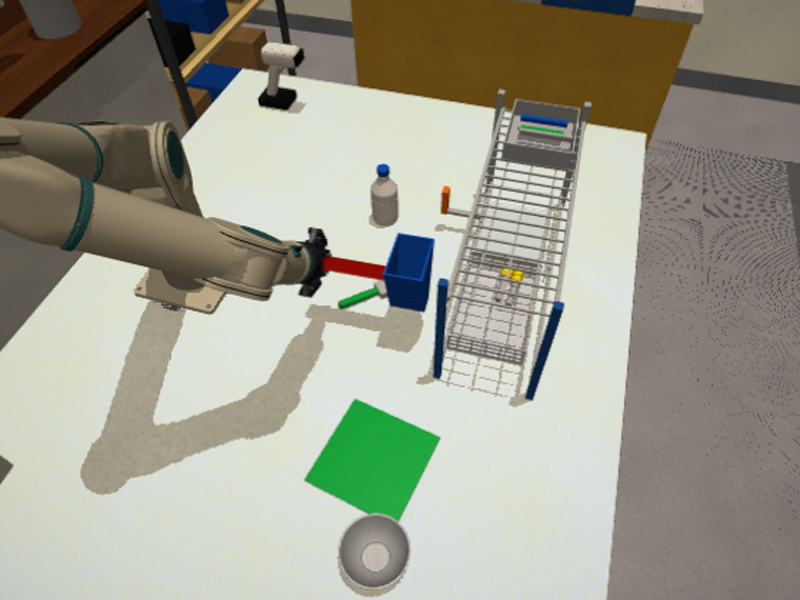

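Call:
move_arm --pt "-0.01 0 -0.009 -0.003 0.006 0.005" --pt "-0.02 0 -0.018 -0.003 0.006 0.005" --pt "-0.02 0 -0.018 -0.003 0.006 0.005" --pt "-0.02 0 -0.018 -0.003 0.006 0.005" --pt "-0.02 0 -0.018 -0.003 0.006 0.005" --pt "-0.02 0 -0.018 0 0 0" --pt "-0.01 0 -0.009 0 0 0" --pt "0 0 0 0 0 0"

```text
time_s: 16.5
ee_pos: [0.3808, -0.1714, 0.1523]
tcp_rot: [178.2, -43.4, 92.9]
contact_force: [0.8, 0.5, -1.2]
opening: 0.0271
```

```bash
python3 st.py; python3 - <<'E'
from plan import *
now()
c=go(tubT(.5577,-.3196,.15,np.radians(-10),0),vt=.025)
E
```

```text
16.5 [ 77.8  56.3 -57.5 108.    8.1  58.  113.2] [ 0.3808 -0.1714  0.1523] [178.2 -43.4  92.9] [ 0.8  0.5 -1.2] 0.0271
tub bar [ 0.5576 -0.1736  0.1651] tip 1.6 yaw 2.1 xz 0.018
  rack -0.1539 -0.2493
n 5 dist 0.1095 ang 12.2
[[-0.017, 0.000, -0.013, -0.027, 0.004, 0.033], [-0.017, 0.001, -0.013, -0.027, 0.004, 0.033], [-0.017, 0.002, -0.013, -0.027, 0.004, 0.033], [-0.017, 0.003, -0.013, -0.027, 0.004, 0.033], [-0.017, 0.004, -0.013, -0.027, 0.004, 0.033]]
```

Call:
move_arm --pt "-0.017 0 -0.015 -0.027 0.004 0.033" --pt "-0.017 0.001 -0.015 -0.027 0.004 0.033" --pt "-0.017 0.002 -0.015 -0.027 0.004 0.033" --pt "-0.017 0.003 -0.015 -0.027 0.004 0.033" --pt "-0.017 0.004 -0.014 -0.027 0.004 0.033" --pt "0 0 0 0 0 0"

```text
time_s: 17.1
ee_pos: [0.3929, -0.2808, 0.1503]
tcp_rot: [179.1, -44.3, 80.6]
contact_force: [-0.2, 0.6, -2.0]
opening: 0.0266
```

```bash
python3 st.py; python3 - <<'E'
from plan import *
now()
c=go(tubT(.5577,-.3196,.11,np.radians(-10),0),vt=.02)
E
```

```text
17.1 [ 83.7  58.9 -54.7  97.5   6.3  63.8 113.7] [ 0.3929 -0.2808  0.1503] [179.1 -44.3  80.6] [-0.2  0.6 -2. ] 0.0266
tub bar [ 0.5657 -0.3191  0.1608] tip 0.4 yaw -9.7 xz 0.006
  rack -0.1493 -0.395
n 3 dist 0.0503 ang 0.6
[[-0.012, -0.003, 0.012, 0.000, 0.001, 0.003], [-0.012, -0.003, 0.012, 0.000, 0.001, 0.003], [-0.012, -0.003, 0.012, 0.000, 0.001, 0.003]]
```

Call:
move_arm --pt "-0.012 -0.003 0.012 0 0.001 0.003" --pt "-0.012 -0.003 0.012 0 0.001 0.003" --pt "-0.012 -0.003 0.012 0 0.001 0.003" --pt "0 0 0 0 0 0"

```text
time_s: 17.5
ee_pos: [0.385, -0.2741, 0.0958]
tcp_rot: [179.7, -44.6, 80.4]
contact_force: [-0.6, -0.6, -1.2]
opening: 0.0272
```

```bash
python3 st.py; python3 - <<'E'
from plan import *
now()
c=go(tubT(.5577,-.3196,.079,np.radians(-10),0),vt=.01)
im=imaging.read_camera('scene')[:,:,::-1];crop(im,180,250,320,390,'pics/f1.png',4.2)
im=imaging.read_camera('top')[:,:,::-1];crop(im,310,150,450,290,'pics/f2.png',4.2)
E
```

```text
17.5 [ 83.   62.9 -52.2  99.4   9.   59.4 114.7] [ 0.385  -0.2741  0.0958] [179.7 -44.6  80.4] [-0.6 -0.6 -1.2] 0.0272
tub bar [ 0.558  -0.3119  0.1051] tip 0.1 yaw -9.5 xz -0.001
  rack -0.1568 -0.3876
n 3 dist 0.0269 ang 0.5
[[-0.008, 0.000, 0.005, -0.002, 0.000, 0.002], [-0.008, 0.000, 0.005, -0.002, 0.000, 0.002], [-0.008, 0.000, 0.005, -0.002, 0.000, 0.002]]
```

View pics/f1.png

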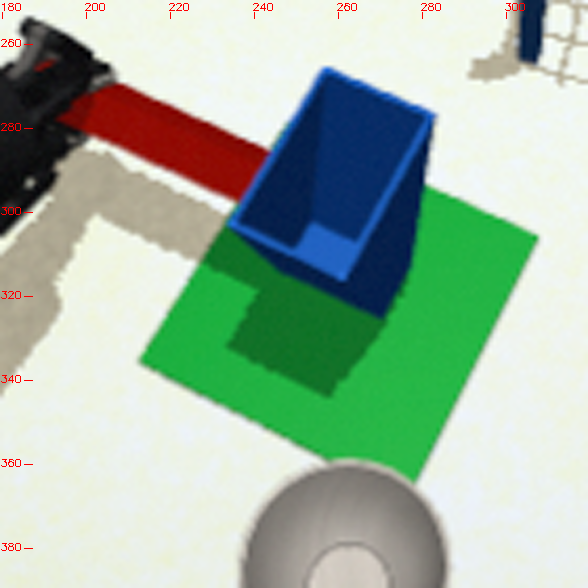

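View pics/f2.png

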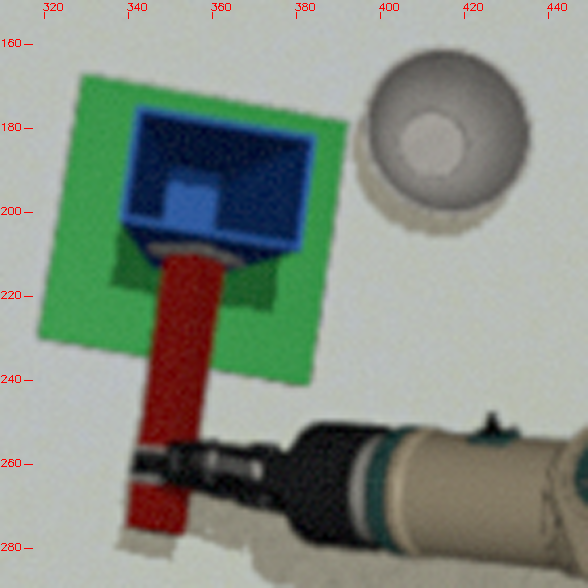

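Call:
move_arm --pt "-0.008 0 0.005 -0.002 0 0.002" --pt "-0.008 0 0.005 -0.002 0 0.002" --pt "-0.004 0 0.003 -0.001 0 0.001" --pt "0 0 0 0 0 0"

```text
time_s: 18.0
ee_pos: [0.3869, -0.2804, 0.0738]
tcp_rot: [179.2, -44.5, 80.2]
contact_force: [-0.0, -0.4, -1.0]
opening: 0.027
```

```bash
python3 st.py; python3 - <<'E'
from plan import *
now()
c=go(tubT(.5577,-.3196,.079,np.radians(-10),0),vt=.01)
E
```

```text
18.0 [ 82.8  64.9 -51.3  98.7  10.   58.  115.3] [ 0.3869 -0.2804  0.0738] [179.2 -44.5  80.2] [-0.  -0.4 -1. ] 0.027
tub bar [ 0.5595 -0.3197  0.084 ] tip 0.3 yaw -9.9 xz 0.005
  rack -0.1555 -0.3954
n 1 dist 0.0045 ang 0.3
[[-0.003, -0.002, 0.003, 0.003, 0.002, 0.004]]
```

Call:
move_arm --pt "-0.003 0 0.003 0.003 0.001 0" --pt "0 0 0 0 0 0"

```text
time_s: 18.2
ee_pos: [0.3875, -0.2806, 0.0698]
tcp_rot: [179.3, -44.5, 80.2]
contact_force: [0.3, -0.3, -0.6]
opening: 0.027
```

```bash
python3 st.py; python3 - <<'E'
from plan import *
now()
E
```

```text
18.2 [ 82.6  65.3 -51.1  98.5  10.2  58.  115.4] [ 0.3875 -0.2806  0.0698] [179.3 -44.5  80.2] [ 0.3 -0.3 -0.6] 0.027
tub bar [ 0.5602 -0.3196  0.0798] tip 0.2 yaw -9.8 xz 0.004
  rack -0.1548 -0.3953
```

Call:
move_arm --pt "0 0 0 0 0 0" --pt "0 0 0 0 0 0" --pt "0 0 0 0 0 0" --pt "0 0 0 0 0 0" --pt "0 0 0 0 0 0" --pt "0 0 -0.02 0 0 0" --pt "0 0 -0.03 0 0 0" --pt "0 0 -0.03 0 0 0" --pt "0 0 -0.03 0 0 0" --pt "0 0 -0.03 0 0 0" --pt "0 0 0 0 0 0" --claw -1

```text
time_s: 19.3
ee_pos: [0.3689, -0.3791, 0.1742]
tcp_rot: [179.2, -44.7, 80.5]
contact_force: [0.9, 0.4, -0.8]
opening: 0.0851
```

```bash
python3 st.py; python3 - <<'E'
from plan import *
im=imaging.read_camera('scene')[:,:,::-1];crop(im,180,250,320,390,'pics/g1.png',4.2)
im=imaging.read_camera('top')[:,:,::-1];crop(im,310,150,450,290,'pics/g2.png',4.2)
E
```

```text
19.3 [ 86.4  60.5 -53.4  83.9   7.3  78.1 118.2] [ 0.3689 -0.3791  0.1742] [179.2 -44.7  80.5] [ 0.9  0.4 -0.8] 0.0851
```

View pics/g1.png

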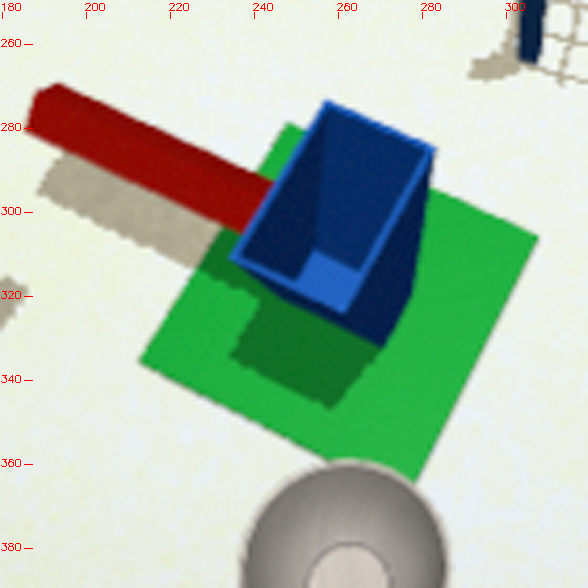

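View pics/g2.png

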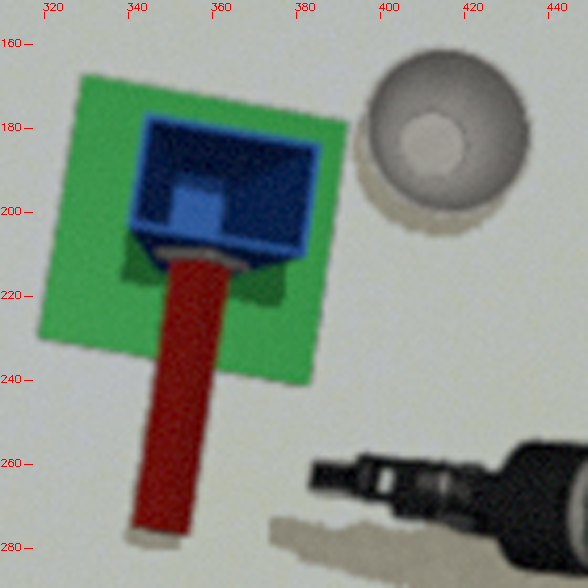

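```bash
python3 - <<'E'
from plan import *
from fit import rep,a
x,y=.037,.057
rep('tub',[(x,y,.139),(x,-y,.139),(-x,-y,.139),(-x,y,.139)],a([(148,117),(318,145),(303,258),(130,230)],4.2,(310,150)),None)
def dn(x,y,z):
    M,p=pose([0,0,0],RY,0,1); return M,rk(x,y,z)
M,p=dn(-.22,-.25,.32);c=rows(M,p,vt=.04,vr=.1)
q,e=ik(*dn(-.17,.29,.08),n=10);print(q.round(0),e)
q,e=ik(*dn(-.17,.027,.08),n=10);print(q.round(0),e)
E
```

```text
tub [ 0.5588 -0.3189] 350.99 res px 0.99 0.62
n 9 dist 0.2774 ang 46.2
[[0.029, 0.010, 0.005, 0.009, -0.087, -0.020], [0.029, 0.010, 0.003, 0.009, -0.087, -0.020], [0.029, 0.011, 0.000, 0.009, -0.087, -0.020], [0.028, 0.012, -0.002, 0.009, -0.087, -0.020], [0.028, 0.012, -0.005, 0.009, -0.087, -0.020], [0.027, 0.013, -0.007, 0.009, -0.087, -0.020], [0.026, 0.013, -0.010, 0.009, -0.087, -0.020], [0.025, 0.014, -0.012, 0.009, -0.087, -0.020], [0.023, 0.014, -0.014, 0.009, -0.087, -0.020]]
[-37.  46.  -0.  95.   0.  39.  54.] 5.648988036723593e-05
[ 11.  46. -40. 110.  45.  41.  36.] 2.0794985700281235e-06
```

Call:
move_arm --pt "0.025 0 -0.025 0 0 0" --pt "0.028 0 -0.028 0 0 0" --pt "0.028 0 -0.028 0 0 0" --pt "0.02 0 -0.02 0 0 0" --claw 1

```text
time_s: 19.8
ee_pos: [0.3642, -0.3681, 0.3105]
tcp_rot: [-179.3, -45.7, 80.2]
contact_force: [0.7, -0.1, -0.2]
opening: 0.0278
```

```bash
python3 st.py; cat >> plan.py <<'E'
def dn(x,y,z):
    M,p=pose([0,0,0],RY,0,1); return M,rk(x,y,z)
def nowr():
    p=toolT()[:3,3];c,s=np.cos(RY),np.sin(RY);d=p[:2]-RK;print('tcp rack',(c*d[0]+s*d[1]).round(4),(-s*d[0]+c*d[1]).round(4),p[2].round(4))
E
python3 - <<'E'
from plan import *
M,p=dn(-.22,-.2,.32);c=rows(M,p,vt=.04,vr=.1)
E
```

```text
19.8 [ 87.1  51.9 -57.1  79.1   1.1  90.3 114.6] [ 0.3642 -0.3681  0.3105] [-179.3  -45.7   80.2] [ 0.7 -0.1 -0.2] 0.0278
n 9 dist 0.2733 ang 46.9
[[0.021, 0.009, 0.020, 0.007, -0.088, -0.020], [0.022, 0.010, 0.018, 0.007, -0.088, -0.020], [0.024, 0.011, 0.016, 0.007, -0.088, -0.020], [0.025, 0.011, 0.014, 0.007, -0.088, -0.020], [0.026, 0.012, 0.011, 0.007, -0.088, -0.020], [0.026, 0.012, 0.009, 0.007, -0.088, -0.020], [0.027, 0.013, 0.006, 0.007, -0.088, -0.020], [0.027, 0.014, 0.004, 0.007, -0.088, -0.020], [0.027, 0.014, 0.001, 0.007, -0.088, -0.020]]
```

Call:
move_arm --pt "0.021 0.009 0.018 0.007 -0.088 -0.02" --pt "0.022 0.01 0.016 0.007 -0.088 -0.02" --pt "0.024 0.011 0.014 0.007 -0.088 -0.02" --pt "0.025 0.011 0.012 0.007 -0.088 -0.02" --pt "0.026 0.012 0.01 0.007 -0.088 -0.02" --pt "0.026 0.012 0.008 0.007 -0.088 -0.02" --pt "0.027 0.013 0.005 0.007 -0.088 -0.02" --pt "0.027 0.014 0.003 0.007 -0.088 -0.02" --pt "0.027 0.014 0 0.007 -0.088 -0.02"

```text
time_s: 20.7
ee_pos: [0.4854, -0.1199, 0.3191]
tcp_rot: [-179.5, 0.9, 91.6]
contact_force: [0.7, 0.2, -0.7]
opening: -0.0003
```

```bash
python3 st.py; 
python3 - <<'E'
from plan import *
nowr()
M,p=dn(-.19,.30,.28);c=rows(M,p,vt=.04,vr=.1)
E
```

```text
20.7 [ 46.3  24.8 -52.3 102.2  22.6  64.4  77.9] [ 0.4854 -0.1199  0.3191] [-179.5    0.9   91.6] [ 0.7  0.2 -0.7] -0.0003
tcp rack -0.2248 -0.1939 0.3191
n 13 dist 0.4967 ang 1.1
[[0.038, 0.003, 0.002, -0.001, 0.001, 0.000], [0.038, 0.003, 0.002, -0.001, 0.001, 0.000], [0.038, 0.003, 0.002, -0.001, 0.001, 0.000], [0.038, 0.003, 0.003, -0.001, 0.001, 0.000], [0.038, 0.003, 0.003, -0.001, 0.001, 0.000], [0.038, 0.003, 0.003, -0.001, 0.001, 0.000], [0.038, 0.003, 0.003, -0.001, 0.001, 0.000], [0.038, 0.003, 0.003, -0.001, 0.001, 0.000], [0.038, 0.003, 0.003, -0.001, 0.001, 0.000], [0.038, 0.003, 0.003, -0.001, 0.001, 0.000], [0.038, 0.003, 0.003, -0.001, 0.001, 0.000], [0.038, 0.003, 0.003, -0.001, 0.001, 0.000], [0.038, 0.003, 0.003, -0.001, 0.001, 0.000]]
```

Call:
move_arm --pt "0.03 0.002 0 0 0 0" --pt "0.038 0.003 0 0 0 0" --pt "0.038 0.003 0 0 0 0" --pt "0.038 0.003 0 0 0 0" --pt "0.038 0.003 0 0 0 0" --pt "0.038 0.003 0.002 0 0 0" --pt "0.038 0.003 0.002 0 0 0" --pt "0.038 0.003 0.002 0 0 0" --pt "0.038 0.003 0.002 0 0 0" --pt "0.038 0.003 0.002 0 0 0" --pt "0 0 0 0 0 0"

```text
time_s: 21.8
ee_pos: [0.4769, 0.2805, 0.2855]
tcp_rot: [-177.8, 1.1, 93.9]
contact_force: [-0.7, -0.4, -0.5]
opening: 0.0001
```

```bash
python3 st.py; 
python3 - <<'E'
from plan import *
nowr()
M,p=dn(-.17,.30,.2);c=rows(M,p,vt=.04,vr=.1)
for n in("scene","top"):
    im=imaging.read_camera(n)[:,:,::-1]; cv2.imwrite(f"pics/{n}8.png",np.clip(cv2.resize(im,(800,600),interpolation=cv2.INTER_CUBIC).astype(float)*1.5,0,255).astype(np.uint8))
E
```

```text
21.8 [ -2.1  33.  -50.1  95.4  26.2  66.9  34.6] [0.4769 0.2805 0.2855] [-177.8    1.1   93.9] [-0.7 -0.4 -0.5] 0.0001
tcp rack -0.2237 0.2066 0.2855
n 4 dist 0.1375 ang 3.5
[[0.023, 0.015, 0.020, -0.010, 0.005, 0.011], [0.023, 0.015, 0.021, -0.010, 0.005, 0.011], [0.023, 0.014, 0.021, -0.010, 0.005, 0.011], [0.023, 0.014, 0.021, -0.010, 0.005, 0.011]]
```

View pics/scene8.png

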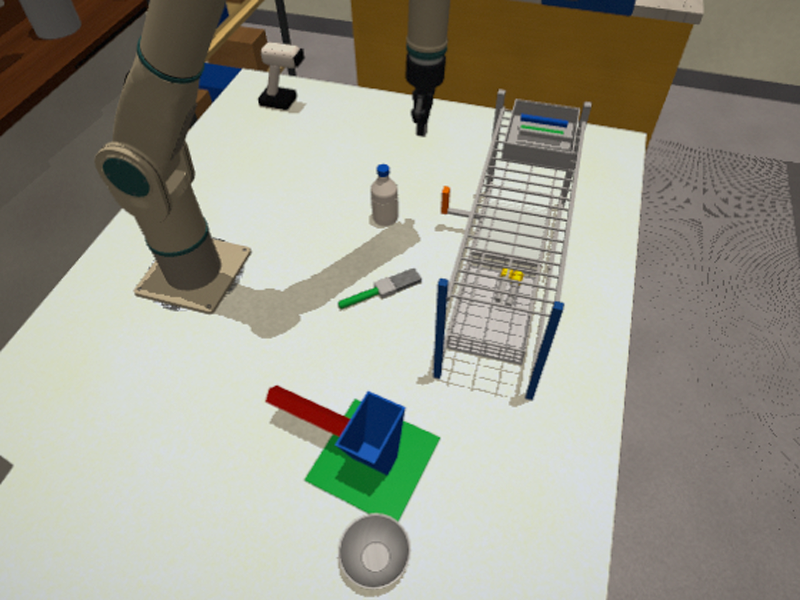

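View pics/top8.png

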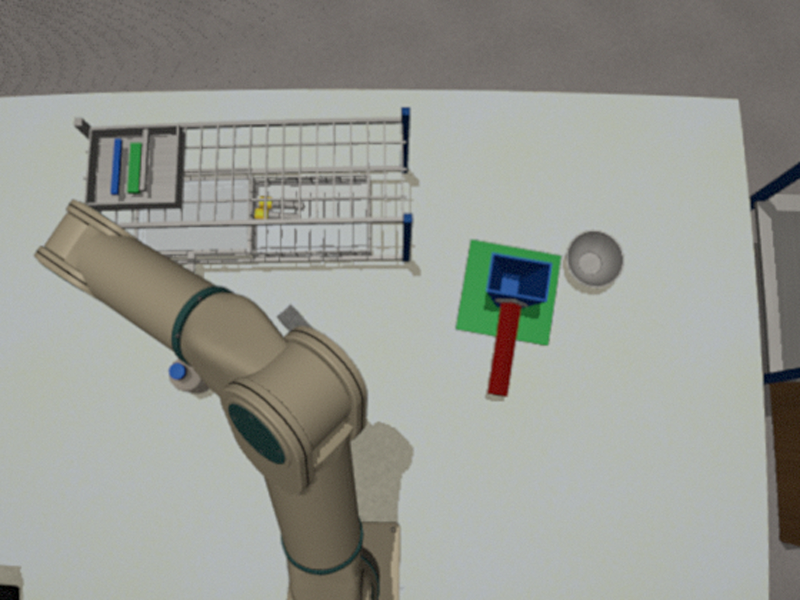

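Call:
move_arm --pt "0.023 0.015 0.015 -0.01 0.005 0.011" --pt "0.023 0.015 0.015 -0.01 0.005 0.011" --pt "0.023 0.014 0.015 -0.01 0.005 0.011" --pt "0.023 0.012 0.015 -0.01 0.005 0.011" --pt "0 0 0 0 0 0"

```text
time_s: 22.4
ee_pos: [0.5308, 0.3596, 0.2156]
tcp_rot: [-180.0, 1.0, 90.5]
contact_force: [0.3, 0.9, -0.4]
opening: -0.0
```

```bash
python3 st.py; 
python3 - <<'E'
from plan import *
nowr()
M,p=dn(-.17,.295,.085);c=rows(M,p,vt=.03,vr=.1)
E
```

```text
22.4 [-12.4  42.5 -44.3  88.   32.6  63.6  26.2] [0.5308 0.3596 0.2156] [-180.     1.    90.5] [ 0.3  0.9 -0.4] -0.0
tcp rack -0.168 0.2844 0.2156
n 5 dist 0.1311 ang 1.3
[[0.003, -0.000, 0.026, -0.000, 0.003, -0.003], [0.002, -0.000, 0.026, -0.000, 0.003, -0.003], [0.002, -0.000, 0.026, -0.000, 0.003, -0.003], [0.002, -0.000, 0.026, -0.000, 0.003, -0.003], [0.002, -0.000, 0.026, -0.000, 0.003, -0.003]]
```

Call:
move_arm --pt "0.006 0 0.015 0 0.003 -0.003" --pt "0.006 0 0.025 0 0.003 -0.003" --pt "0.003 0 0.026 0 0.003 -0.003" --pt "0.002 0 0.026 0 0.003 -0.003" --pt "0.002 0 0.026 0 0.003 -0.003" --pt "0.001 0 0.01 0 0 0" --pt "0 0 0 0 0 0"

```text
time_s: 23.1
ee_pos: [0.5304, 0.3669, 0.0795]
tcp_rot: [-179.8, 0.5, 91.1]
contact_force: [-0.1, -1.3, 0.4]
opening: -0.0
```

```bash
python3 st.py; 
python3 - <<'E'
from plan import *
nowr()
M,p=dn(-.17,.04,.085);c=rows(M,p,vt=.025,vr=.1)
im=imaging.read_camera('scene')[:,:,::-1];crop(im,250,80,380,180,'pics/i1.png',6)
E
```

```text
23.1 [-15.4  51.6 -39.   93.5  40.2  50.4  20.3] [0.5304 0.3669 0.0795] [-179.8    0.5   91.1] [-0.1 -1.3  0.4] -0.0
tcp rack -0.1682 0.2916 0.0795
n 11 dist 0.2517 ang 0.7
[[-0.023, -0.000, -0.000, -0.000, 0.001, -0.000], [-0.023, -0.000, -0.000, -0.000, 0.001, -0.000], [-0.023, -0.000, -0.000, -0.000, 0.001, -0.000], [-0.023, -0.000, -0.000, -0.000, 0.001, -0.000], [-0.023, -0.000, -0.000, -0.000, 0.001, -0.000], [-0.023, -0.000, -0.000, -0.000, 0.001, -0.000], [-0.023, -0.000, -0.000, -0.000, 0.001, -0.000], [-0.023, -0.000, -0.000, -0.000, 0.001, -0.000], [-0.023, -0.000, -0.000, -0.000, 0.001, -0.000], [-0.023, -0.000, -0.000, -0.000, 0.001, -0.000], [-0.023, -0.000, -0.000, -0.000, 0.001, -0.000]]
```

View pics/i1.png

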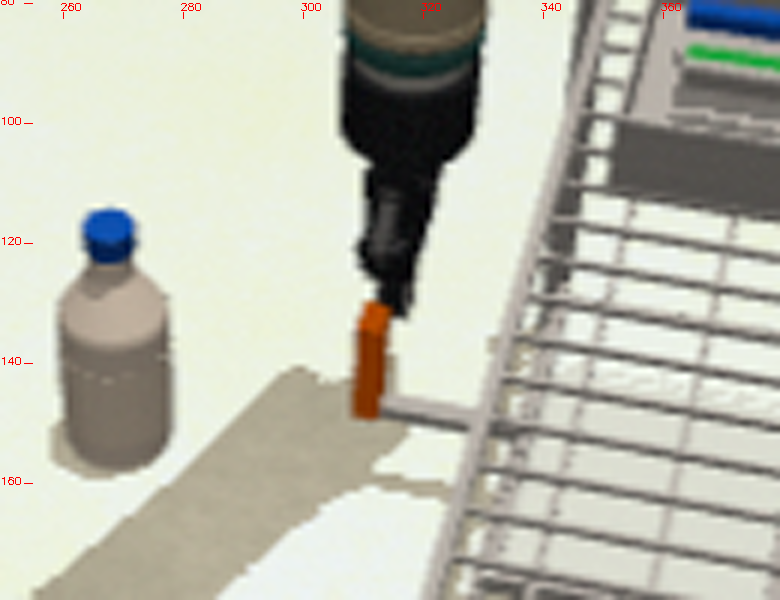

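Call:
move_arm --pt "-0.015 0 -0.002 0 0 0" --pt "-0.02 0 -0.001 0 0 0" --pt "-0.02 0 -0.001 0 0 0" --pt "-0.02 0 -0.001 0 0 0" --pt "0 0 0 0 0 0"

```text
time_s: 23.65
ee_pos: [0.5346, 0.2899, 0.0929]
tcp_rot: [179.6, 0.1, 91.0]
contact_force: [0.7, 0.0, 0.1]
opening: -0.0001
```

```bash
python3 st.py; 
python3 - <<'E'
from plan import *
nowr()
M,p=dn(-.17,.04,.085);c=rows(M,p,vt=.025,vr=.1)
im=imaging.read_camera('scene')[:,:,::-1];crop(im,250,80,380,180,'pics/i2.png',6)
E
```

```text
23.65 [ -7.7  48.  -39.7 100.1  40.9  47.1  23.8] [0.5346 0.2899 0.0929] [179.6   0.1  91. ] [0.7 0.  0.1] -0.0001
tcp rack -0.1659 0.2146 0.0929
n 7 dist 0.1748 ang 0.5
[[-0.025, -0.000, 0.001, 0.001, 0.000, -0.001], [-0.025, -0.000, 0.001, 0.001, 0.000, -0.001], [-0.025, -0.000, 0.001, 0.001, 0.000, -0.001], [-0.025, -0.001, 0.001, 0.001, 0.000, -0.001], [-0.025, -0.001, 0.001, 0.001, 0.000, -0.001], [-0.025, -0.001, 0.001, 0.001, 0.000, -0.001], [-0.025, -0.001, 0.001, 0.001, 0.000, -0.001]]
```

View pics/i2.png

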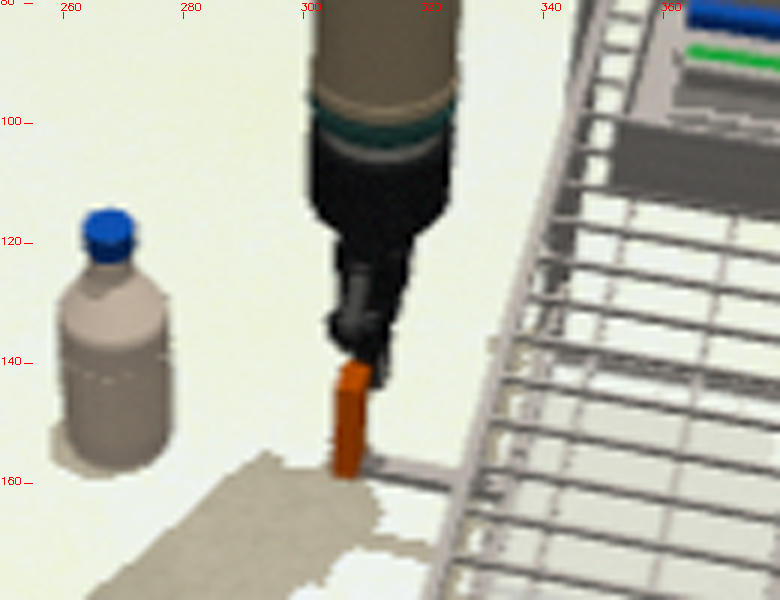

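Call:
move_arm --pt "-0.015 -0.002 0.005 0 0 0" --pt "-0.022 -0.002 0.003 0 0 0" --pt "-0.022 -0.002 0.001 0 0 0" --pt "-0.022 -0.001 0 0 0 0" --pt "-0.022 -0.001 0 0 0 0" --pt "-0.022 0 0 0 0 0" --pt "0 0 0 0 0 0"

```text
time_s: 24.4
ee_pos: [0.5325, 0.1733, 0.0873]
tcp_rot: [178.8, -1.1, 91.6]
contact_force: [-0.8, 0.2, -0.3]
opening: -0.0002
```

```bash
python3 st.py; 
python3 - <<'E'
from plan import *
nowr()
M,p=dn(-.17,.027,.085);c=rows(M,p,vt=.02,vr=.1)
im=imaging.read_camera('scene')[:,:,::-1];crop(im,250,100,390,220,'pics/i3.png',5.5)
E
```

```text
24.4 [  4.5  45.3 -39.8 109.2  43.9  40.1  30.1] [0.5325 0.1733 0.0873] [178.8  -1.1  91.6] [-0.8  0.2 -0.3] -0.0002
tcp rack -0.1708 0.0981 0.0873
n 4 dist 0.0712 ang 1.6
[[-0.018, 0.000, 0.000, 0.005, -0.005, 0.001], [-0.018, 0.000, 0.000, 0.005, -0.005, 0.001], [-0.018, 0.000, 0.000, 0.005, -0.005, 0.001], [-0.018, 0.000, 0.000, 0.005, -0.005, 0.001]]
```

View pics/i3.png

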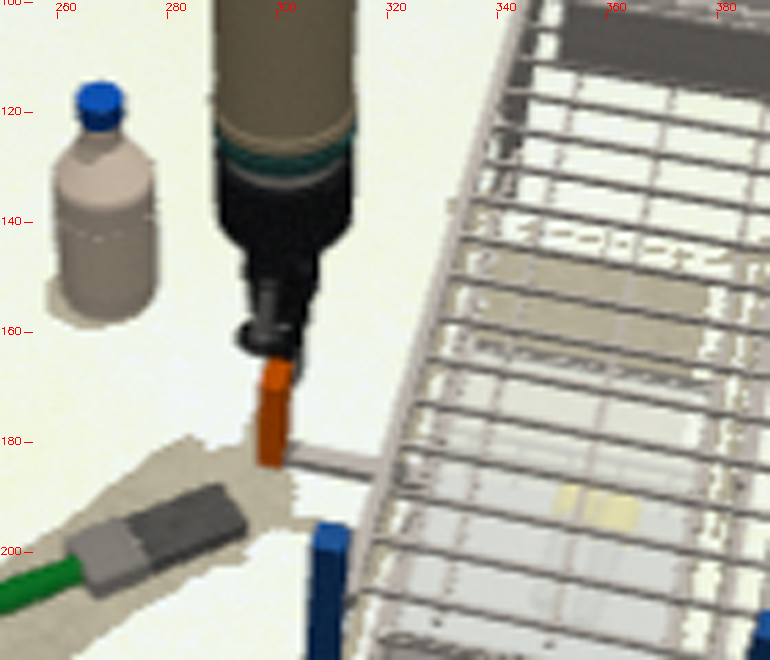

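Call:
move_arm --pt "-0.015 0 0 0.005 -0.005 0.001" --pt "-0.02 0 0 0.005 -0.005 0.001" --pt "-0.015 0 0 0.005 -0.005 0.001" --pt "-0.005 0 0 0 0 0" --pt "0 0 0 0 0 0"

```text
time_s: 24.95
ee_pos: [0.5336, 0.1254, 0.0876]
tcp_rot: [179.6, -0.7, 92.0]
contact_force: [0.4, -0.4, -0.1]
opening: -0.0003
```

```bash
python3 st.py; 
python3 - <<'E'
from plan import *
nowr()
im=imaging.read_camera('scene')[:,:,::-1];crop(im,250,100,390,220,'pics/i4.png',5.5)
E
```

```text
24.95 [  9.7  45.1 -40.5 110.1  43.8  40.7  34.9] [0.5336 0.1254 0.0876] [179.6  -0.7  92. ] [ 0.4 -0.4 -0.1] -0.0003
tcp rack -0.1707 0.0502 0.0876
```

Call:
move_arm --pt "-0.01 0 0 0 0 0" --pt "-0.008 0 0 0 0 0" --pt "-0.004 0 0 0 0 0" --pt "0 0 0 0 0 0"

```text
time_s: 25.4
ee_pos: [0.5343, 0.1041, 0.0875]
tcp_rot: [179.6, -0.8, 92.1]
contact_force: [0.8, -0.1, 0.6]
opening: -0.0004
```

Call:
move_arm --pt "-0.004 0 0 0 0 0" --pt "0 0 0 0 0 0"

```text
time_s: 25.6
ee_pos: [0.5343, 0.1034, 0.0877]
tcp_rot: [179.5, -1.2, 92.2]
contact_force: [0.2, -0.1, 0.6]
opening: 0.0
```

```bash
python3 st.py; 
python3 - <<'E'
from plan import *
nowr()
im=imaging.read_camera('scene')[:,:,::-1];crop(im,260,130,400,250,'pics/i4.png',5.5)
E
```

```text
25.6 [ 12.6  44.9 -40.9 110.9  44.   40.1  37.3] [0.5343 0.1034 0.0877] [179.5  -1.2  92.2] [ 0.2 -0.1  0.6] 0.0
tcp rack -0.1705 0.0281 0.0877
```

View pics/i4.png

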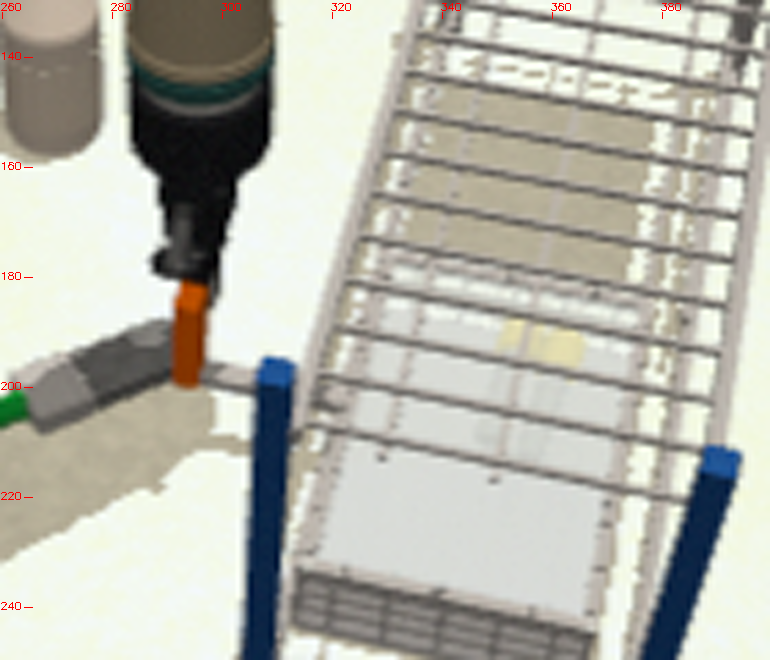

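Call:
move_arm --pt "-0.008 0 0 0 0 0" --pt "-0.008 0 0 0 0 0"

```text
time_s: 25.85
ee_pos: [0.5344, 0.1035, 0.0883]
tcp_rot: [179.2, -2.7, 92.8]
contact_force: [-1.8, 18.8, -7.9]
opening: 0.0002
```

```bash
python3 st.py; 
python3 - <<'E'
from plan import *
nowr()
d=px2w('scene',(195/5.5+260-.5,290/5.5+130-.5),.122)[:2]-RK;print(d)
im=imaging.read_camera('top')[:,:,::-1];crop(im,150,70,310,220,'pics/i5.png',5)
E
```

```text
25.85 [ 14.1  45.1 -41.8 111.2  43.7  39.   38.8] [0.5344 0.1035 0.0883] [179.2  -2.7  92.8] [-1.8 18.8 -7.9] 0.0002
tcp rack -0.1705 0.0283 0.0883
[-0.16828792 -0.00217693]
```

View pics/i5.png

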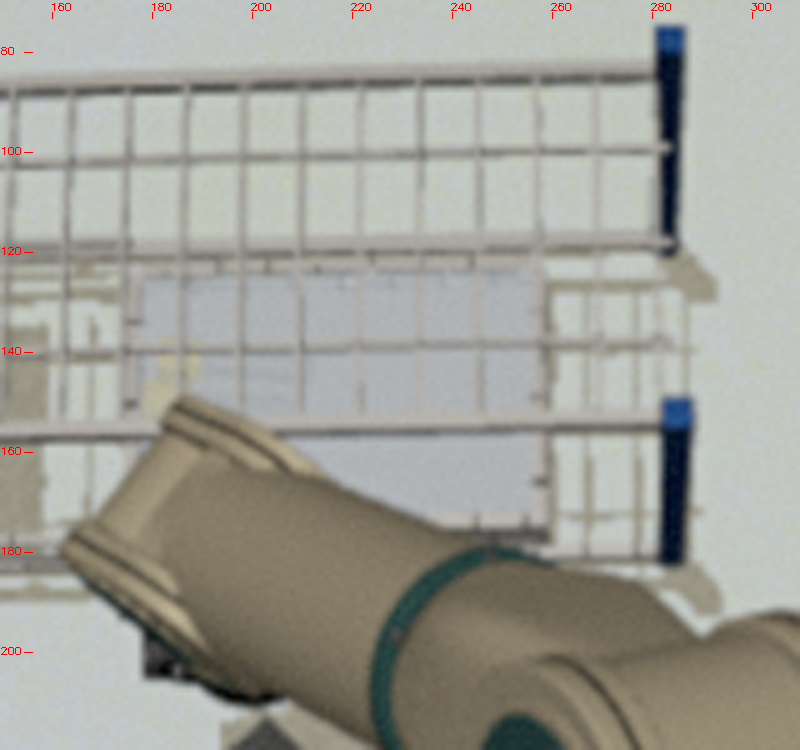

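Call:
move_arm --pt "0.015 0 0 0 0 0" --pt "0.02 0 0 0 0 0" --pt "0.02 -0.01 -0.02 0 0 0" --pt "0 -0.01 -0.03 0 0 0" --pt "0 -0.01 -0.04 0 0 0" --pt "0 -0.01 -0.04 0 0 0" --pt "0 0 -0.03 0 0 0" --pt "0 0 0 0 0 0"

```text
time_s: 26.7
ee_pos: [0.4881, 0.1472, 0.2536]
tcp_rot: [179.5, -2.3, 92.8]
contact_force: [0.2, -0.3, -0.2]
opening: 0.0001
```

```bash
python3 st.py; python3 - <<'E'
from plan import *
for n in("scene","top"):
    im=imaging.read_camera(n)[:,:,::-1]; cv2.imwrite(f"pics/{n}9.png",np.clip(cv2.resize(im,(800,600),interpolation=cv2.INTER_CUBIC).astype(float)*1.5,0,255).astype(np.uint8)); cv2.imwrite(f'pics/{n}9_raw.png',im)
crop(cv2.imread('pics/scene9_raw.png'),260,130,400,250,'pics/j.png',5.5)
E
```

```text
26.7 [ 17.7  30.7 -54.2 107.4  28.1  55.3  44.3] [0.4881 0.1472 0.2536] [179.5  -2.3  92.8] [ 0.2 -0.3 -0.2] 0.0001
```

View pics/scene9.png

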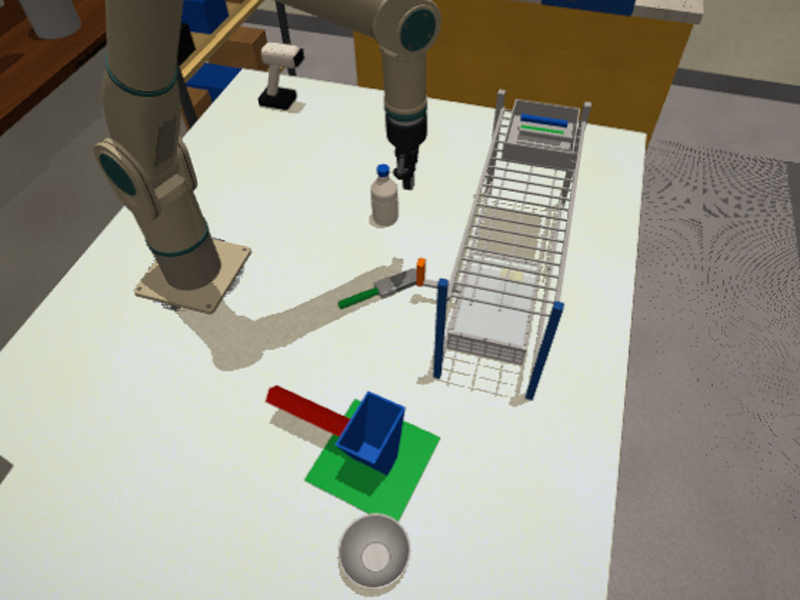

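View pics/j.png

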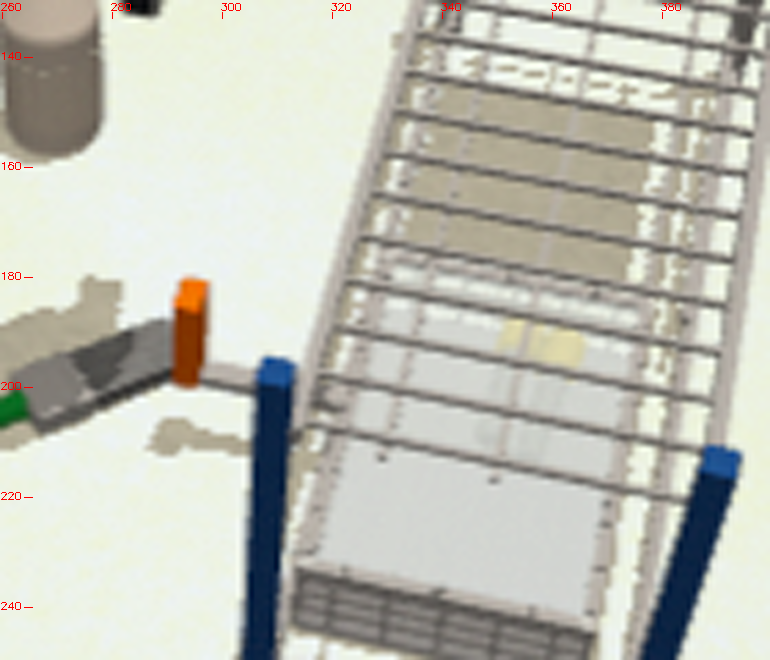

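```bash
python3 -c "
from workcell import order
print(order.finish_job())"
```

```text
the job is handed in; nothing more can be done
None
```

The whole task was carried out and handed in at about 27 s of the 72 s allowed. The finish call gives no verdict, so what follows rests on my own last checks.

- **Tipping:** I gripped the red bar from its -y side, carried the tub in from the front under the shelf and tipped it to about 118° towards +y. Both sleeves slid out into the tray. The wrist force readings stayed below about 4 N during the tipping, so I saw no sign of contact with the shelf. Contact force on the shelf itself is not reported.
- **Sleeves:** The last pictures show both lying under the cover at the +y end of the tray, yellow heads towards that end wall. From one camera view I put the heads at rack y of about 0.10 and 0.11 m; I did not measure their heights separately.
- **Tub:** It stands upright and empty on the mat. A fit to the top picture puts it about 1 to 2 mm from the mat's centre.
- **Cover:** I pushed the orange post until it met the hard stop, with about 19 N and no further movement. The post then measured within a few mm of fully shut, and it did not move when I withdrew.
- **Bystanders:** The bottle, bowl and brush look unmoved, and the arm ended clear of everything.

My position measurements agreed with the given sizes to about 1 pixel. The two cameras differed by about 7 mm on the post's starting position, which did not affect the push.

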